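Stamp the watch-repair job card

TASK

Stamp the job card on the clipboard: take the red-handled stamp out of the rack, ink its whole face on the open ink pad, then press it firmly, flat and square inside the card's printed blue box, the right way up (the stamp's front with the white dot towards the card's near edge, away from the clip), and lift it straight off without sliding so that the mark is not smeared. Hang the stamp back in its empty place in the rack and shut the ink pad's lid fully so that the pad does not dry out. Press steadily but not hard (5 to 10 newtons is plenty), and do not shift the other two stamps, the watch tray or the movement holder.

Things in the scene. Friction and masses are not known exactly. Their poses are not given: they have to be found in the camera images.
- red_stamp: Hand stamp, 98 mm tall, 0.15 kg: round red handle, thin steel neck, wooden mount (28 x 62 mm, 8 to 26 mm above the face). Origin: centre of the rubber face underneath (24 in x, 58 in y); z up the handle; its front, with a white dot on the mount, looks to -x. Starts hanging upright in one of the rack's three slots, front facing out of the slot.
- stamp_die (a joint): How far the rubber face is squeezed up into its foam cushion, m: 0 free, 0.004 fully squeezed. Spring of 2.5 N per mm (about 10 N at the full 4 mm, solid after that).
- die_centre (a point): Centre of the red stamp's rubber face.
- die_left (a point): Left end of the red stamp's rubber face (+y end of the stamp), 29 mm from the face's centre.
- die_right (a point): Right end of the red stamp's rubber face (-y end of the stamp), 29 mm from the face's centre.
- stamp_shoulder (a point): Point on the red stamp's axis at the flat shoulder under its handle, 50 mm above the face. Above it the handle (grip it here) is 30 to 31 mm in diameter, 48 mm high, straight-sided from 10 to 36 mm above the shoulder; below it the neck is 12 mm in diameter and 24 mm long.
- stamp_rack: Fixed grey rack, 115 (x) x 250 (y) x 72 mm. Origin: centre of its underside; open front to -x. Steel top plate 6 mm thick, top at z = 72 mm, from x -30 to +45 mm, with three slots 18 mm wide at y = 80, 0, -80 mm, open to the front, from x -30 to +10 mm. Only the stamps' handles stand above the plate, up to z = 120 mm.
- slot0 (a point): Hanging place at y = +80 mm of the rack: where the centre of a stamp's shoulder rests on the plate's top, 30 mm in from the slot's mouth. Axes as the rack. The mount hangs under the plate (14 mm free below the face, 18 mm above the mount), so a stamp goes in and out level, about 65 mm along x, lifted a few mm.
- slot1 (a point): Hanging place at the middle of the rack, as slot0.
- slot2 (a point): Hanging place at y = -80 mm of the rack, as slot0.
- ink_pad: Fixed ink pad in a blue hinged tin, 84 (x) x 122 (y) mm. Origin: centre of its underside. Dark violet felt 64 (x) x 100 (y) mm, centred, its top at z = 15 mm, 3 mm proud of the tin's rim. The lid is hinged along the far (+x) side and stands open at the start.
- pad_lid (a joint): Angle of the ink pad's lid, rad: 0 shut, 2.0 fully open; starts between 1.75 and 1.95. The hinge is slightly stiff: the lid stays where it is left and moves with under 1 N at its free edge.
- lid_edge (a point): Middle of the lid's free edge, on its outer (top when shut) face, 88 mm from the hinge line; a 6 mm thumb lip goes on beyond it. Open, the lid stands about 105 mm high; shut, its top is 25 mm above the table.
- lid_hinge (a point): Middle of the lid's hinge line (along the pad's y), 13 mm above the table, 44.5 mm from the pad's centre towards +x. Axes as the pad.
- job_board: Fixed clipboard, 210 (x) x 135 (y) mm, with a cream job card; card top at z = 5 mm. Origin: centre of its underside. The steel clip, 17 mm high, is at the far (+x) end, so the card's near, lower edge is towards -x.
- stamp_box (a point): Centre of the blue printed box on the card's top face, 36 (x) x 70 (y) mm inside its 2 mm line, 50 mm from the board's centre towards -x. Axes as the board. The red stamp belongs here with its x and y axes along the box's.
- black_stamp: Another stamp of the same size with a black handle, hanging in the rack. Leave it alone.
- yellow_stamp: Another stamp of the same size with a yellow handle, hanging in the rack. Leave it alone.
- watch_tray: Grey job tray with a watch in it, 80 x 112 x 22 mm, standing beyond the work. Leave it alone.
- movement_holder: White movement holder on a black base, 70 x 100 x 32 mm, standing beyond the work. Leave it alone.
Things that resemble listed ones, but are neither listed nor needed, are in the scene too. Several things have the shape of the ink_pad; the one meant has the colours described above.

How it is judged (in metres and radians):
On the way, in this order (a step that is already met when the one before it is completed fails the run):
1. The red stamp's whole face is pressed flat on the felt of the ink pad with more than 4 N (contact force between red_stamp and ink_pad above 4 N and angle between red_stamp's own z axis and vertical below 0.07 rad and x of die_left in the frame of ink_pad between -0.023 and 0.023 m and y of die_left in the frame of ink_pad between -0.051 and 0.051 m and z of each of die_left, die_right in the frame of ink_pad below 0.02 m and x of die_right in the frame of ink_pad between -0.023 and 0.023 m and y of die_right in the frame of ink_pad between -0.051 and 0.051 m), for 0.2 s.
2. The red stamp is pressed on the card with more than 4 N: upright within 4 degrees, its face inside the blue box, square to it within 7 degrees and the right way up (contact force between red_stamp and job_board above 4 N and angle between red_stamp's own z axis and vertical below 0.07 rad and angle between the y axis of red_stamp and the y axis of job_board, either way round below 0.12 rad and x of die_left in the frame of stamp_box between -0.0065 and 0.0065 m and x of die_right in the frame of stamp_box between -0.0065 and 0.0065 m and y of die_left in the frame of stamp_box between 0.0225 and 0.0355 m), for 0.3 s.
3. The stamp is lifted clear, its face more than 20 mm above the card (z of die_centre in the frame of stamp_box above 0.02 m), for 0.1 s.
4. The stamp hangs in the rack again and is let go ((horizontal distance between stamp_shoulder and slot0 below 0.012 m or horizontal distance between stamp_shoulder and slot1 below 0.012 m or horizontal distance between stamp_shoulder and slot2 below 0.012 m) and z of stamp_shoulder in the frame of stamp_rack between 0.068 and 0.076 m and angle between red_stamp's own z axis and vertical below 0.08 rad and contact force between the fingers and red_stamp below 0.1 N), for 0.2 s.
At the end, for the whole second after the job is handed in: The red stamp hangs upright and still in a rack slot (neck within 12 mm of the slot's hanging place, shoulder within 4 mm of the plate's top), let go, and the ink pad's lid is shut (within 0.06 rad) (all of step 4 and linear speed of red_stamp below 0.02 m/s and value of joint pad_lid below 0.06 rad and velocity of joint pad_lid below 0.05 rad/s); the robot touches nothing.
It fails at once if The stamp touches the clipboard or card away from the box (its centre more than 9 mm off the box's centre) (contact force between red_stamp and job_board above 0.5 N and horizontal distance between die_centre and stamp_box above 0.0095 m).
It fails at once if The stamp slides on the card: it moves sideways faster than 25 mm/s while pressed with more than 2 N (contact force between red_stamp and job_board above 2 N and linear speed of red_stamp above 0.025 m/s and velocity of joint stamp_die between -0.007 and 0.007 m/s).
It fails at once if The stamp is pushed with more than 30 N on the card or the pad (contact force between red_stamp and job_board above 30 N or contact force between red_stamp and ink_pad above 30 N).
It fails at once if Another stamp, the watch tray or the movement holder is shifted by more than 20 mm (distance of any of black_stamp, yellow_stamp, watch_tray, movement_holder from where it was at the start of the episode above 0.02 m).
It also fails if it takes over 72 s, if anything falls off the work surface, if the arm or the gripper's body presses on something with over 40 N, if the wrist force passes 120 N, or if a joint passes its speed limit or range.

ROBOT

A 7-joint arm with a two-finger parallel gripper is mounted at the origin on the work surface. World frame = base frame: x ahead of the robot, y to its left, z up, the work surface at z = 0. Lengths are in mm, angles in degrees, forces in N, time in s.
With the tool pointing down it reaches from about 400 to 875 mm from the base axis. Payload 19.3 kg.
Tool frame: the origin (TCP) lies midway between the tips of the shut fingers; the grasp point (between the pads) lies 19 mm behind it; z points along the fingers, y is the line along which they close (so a half turn about z gives the same grasp; the last joint's range is limited). The gripper opens to 85 mm and grips with 20 to 120 N. Pads are 22 mm wide; open, the fingers measure 114 mm over their backs; the gripper's body (76 mm by 85 mm) begins 54 mm behind the grasp point. The pads swing forward as they close: fully open they stand 13 mm farther back than shut.
Start: joints at [72.811, 29.874, -2.08, 91.645, 1.215, 58.505, -6.463], TCP at [142.336, -608.568, 231.291] pointing down, gripper open.
Joint ranges: [-166.77, 166.77], [-17.47, 122.26], [-85.68, 81.53], [9.62, 139.38], [-72.42, 252.41], [9.2, 110.78], [-144.41, 144.41]. Speed limits (degrees/s): [108.29, 108.29, 136.94, 136.94, 172.46, 172.46, 172.46].

INTERFACE

Orientations are given as a 3x3 rotation matrix whose columns are the frame's x, y, z axes.
In Python, from plant import get_state, snapshot, camera_model, sign_off, find_in, landmark_of gives the robot as it stands.
- The arm moves only by the tool carry_out, never from a script. Its argument "increments" is a list of rows, each an object of numbers: "hand": the gripper's target within -1 to 1 (shut at 1, half-way at 0, fully open at -1); "tx", "ty", "tz": the shift along the tool's x, y, z in units of 25 mm (1.0 is 25 mm); "turn": the turn about the tool's z in units of 6 degrees (1.0 is 6 degrees). In form: [{"hand": .., "tx": .., "ty": .., "tz": .., "turn": ..}, ...]. A call has exactly 5 rows; each row is the pose to reach, as a shift and turn from the pose commanded when the call began, along the tool's axes at that moment; what a row does not reach only later rows make up. A row lasts 1/10 s, in which the tool goes at most 50 mm and 8.59 degrees, less where a joint would pass 70% of its speed; a pose out of reach is approached as far as the arm can. A call with a gripper value outside its range is refused whole. The fingers move at their own pace and stop on an object; "grip_force" is the grip in N (left out, the last holds). Time passes only in rows, so rows that repeat a pose let the fingers close, or fill a call up. It gives the time, the measured TCP pose, the force, the opening and the grip force at its end, in the units of the state.
- get_state(): the state, without advancing time (a new reading comes with each control period).
- snapshot(name): name is "scene" or "top"; returns the picture (400x640x3 uint8, red, green, blue); there is no depth.
- camera_model(name): a dict with "camera_matrix" (3x3 intrinsics, pixels), "world_from_camera" (4x4, takes a point from camera to world coordinates). Camera axes: x right, y up, looking along -z (the intrinsics and any distortion apply to the point x, -y, -z); pixel columns grow to the right and rows downward; lengths in mm; the calibration is good to about 2 mm. A picture is of the moment at which its call begins. camera_model takes no time and is no camera call.
- sign_off(): hands the job in; it is judged then, once.
Trained networks look in the newest picture that a camera, given by its name, has taken for a name from the list of things; names that differ only in an ending like _2 or _b are one class to them, and where a whole thing is asked for, a point or a joint stands for the part that bears it (a point fixed in the world has none). Each returns a list of dicts, best first, with "p" (0 to 1); they miss things now and then, are a little off and sometimes report something else, mostly with a low value. They report only what shows in the picture. A call takes as long as a camera call. They do not tell look-alikes from the thing itself.
- find_in(camera, name): "box" ([centre column, centre row, width, height] as shares, 0 to 1, of the picture: columns of its width, rows of its height, round what is visible of it).
- landmark_of(camera, name): "xy" ([column, row] as shares, 0 to 1, of the picture: columns of its width, rows of its height: a listed point, or the origin of a listed thing).
The state is a dict: "clock": time; "qpos": joint angles; "qvel": joint speeds; "joint_efforts": joint torques, N m; "position": TCP position; "eef_rot": TCP orientation; "wrist_force": force on the tool from outside, world axes, zero at the start; "torque": the same for the moment, N m; "width": opening from 0.0 (shut) to 1.0 (fully open); "finger_force": force on a finger pad.
Only numpy, scipy, OpenCV 4.12 (cv2) and the standard library are available. Lean on these libraries where they do the work, as an engineer would, in place of code of your own. Each camera call takes 0.05 s, during which the arm holds its last target. There are 200 camera calls.

## Working session

There is one attempt and no reset: what is moved stays moved. The work goes in short steps, Python scripts to look and compute and a tool call to move; the robot and the scene stay as the last step left them, time stands still between calls to the robot, and variables do not carry over. Pictures are saved under pics/ and viewed, at most 10 in all, crops included, and the job is handed in when it is done.

Besides the shell and the picture viewer there is one more tool, called after "Request:" as a command line: name --argument value ..., lists and objects as JSON in quotes. carry_out: Moves the arm, as the interface text tells. Its arguments: {"type":"object","properties":{"increments":{"type":"array"},"grip_force":{"type":"number"}},"required":["increments"]}

```bash
mkdir -p pics; ls; python3 - <<'E'
from plant import *
import cv2,numpy as np
s=get_state();print(s['clock'],s['position'],np.round(s['eef_rot'],3).tolist(),s['width'])
for c in('scene','top'):
    im=snapshot(c);cv2.imwrite(f'pics/{c}0.png',im[:,:,::-1])
    m=camera_model(c);print(c,np.round(m['camera_matrix'],1).tolist(),np.round(m['world_from_camera'],3).tolist(),[k for k in m])
E
```

```text
pics
0.0 [ 142.25270618 -608.25407909  230.7204863 ] [[0.974, 0.228, -0.0], [0.228, -0.974, 0.001], [-0.0, -0.001, -1.0]] 1.0003478993314814
scene [[367.1, 0.0, 314.7], [0.0, 367.1, 200.6], [0.0, 0.0, 1.0]] [[0.205, -0.667, 0.716, 1258.925], [0.979, 0.151, -0.139, -126.131], [-0.015, 0.73, 0.684, 784.312], [0.0, 0.0, 0.0, 1.0]] ['camera_matrix', 'world_from_camera']
top [[399.1, 0.0, 325.7], [0.0, 399.1, 197.8], [0.0, 0.0, 1.0]] [[-0.018, 0.989, -0.146, 358.678], [-1.0, -0.015, 0.021, 49.088], [0.019, 0.147, 0.989, 1196.155], [0.0, 0.0, 0.0, 1.0]] ['camera_matrix', 'world_from_camera']
```

View pics/scene0.png

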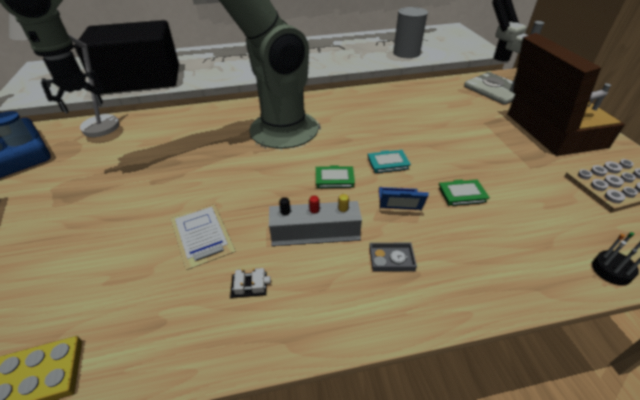

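View pics/top0.png

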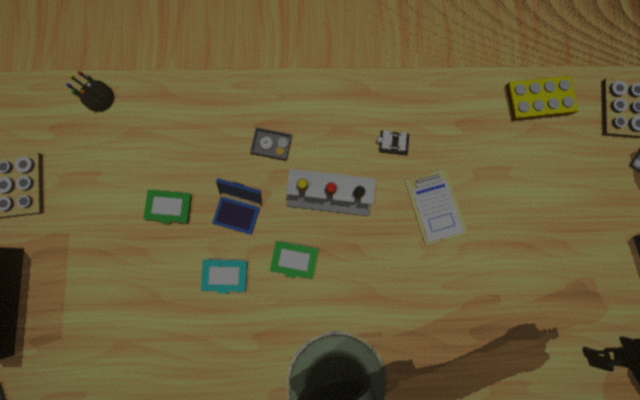

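The top view shows the rack at about (331,192), with yellow at (303,185), red at (331,188) and black at (359,191). The clipboard is at (435,208) with its blue box at (441,222). The pad candidates are the open blue tin with dark violet felt at (237,208), green at (168,207), green at (295,260) and teal at (225,276). Only the blue open tin fits the description. I'll confirm it in one enlarged crop and run the measurements.

```bash
cat > h.py <<'E'
from plant import *
import cv2,numpy as np
def ray(c,uv):
    m=camera_model(c);K=m['camera_matrix'];T=np.array(m['world_from_camera'])
    p=np.linalg.solve(np.array(K),[uv[0],uv[1],1]);d=T[:3,:3]@[p[0],-p[1],-p[2]]
    return T[:3,3],d
def back(c,uv,z):
    o,d=ray(c,uv);return (o+d*(z-o[2])/d[2])
def proj(c,P):
    m=camera_model(c);K=np.array(m['camera_matrix']);T=np.linalg.inv(np.array(m['world_from_camera']))
    q=T@np.r_[P,1];v=K@[q[0],-q[1],-q[2]];return v[:2]/v[2]
E
python3 - <<'E'
from h import *
ims={c:snapshot(c) for c in('top','scene')}
zs=dict(slot0=72,slot1=72,slot2=72,stamp_shoulder=72,ink_pad=0,lid_hinge=13,lid_edge=None,job_board=0,stamp_box=5,stamp_rack=0,die_centre=22)
for n,z in zs.items():
  for c in('top','scene'):
    for r in landmark_of(c,n)[:2]:
        uv=np.array(r['xy'])*[640,400]
        print(n,c,round(r['p'],2),np.round(uv,1),np.round(back(c,uv,z if z is not None else 90),1)[:2])
t=ims['top'][165:250,200:470][:,:,::-1];a=cv2.resize(t,None,fx=2.9,fy=2.9,interpolation=cv2.INTER_CUBIC)
s=ims['scene'][150:275,160:470][:,:,::-1];b=cv2.resize(s,None,fx=2.52,fy=2.52,interpolation=cv2.INTER_CUBIC)
w=min(a.shape[1],b.shape[1]);o=np.vstack([a[:,:w],b[:,:w]]);o=np.clip(o*1.6,0,255).astype('uint8');print(o.shape);cv2.imwrite('pics/crop1.png',o)
E
```

```text
slot0 top 0.87 [356.9 193.6] [535.9 -64.4]
slot0 top 0.68 [328.2 188.7] [551.3  17.4]
slot0 scene 0.68 [285.3 209.6] [530.2 -68.2]
slot0 scene 0.65 [312.3 216.1] [ 5.714e+02 -2.000e-01]
slot1 top 0.87 [356.9 193.6] [535.9 -64.4]
slot1 top 0.68 [328.2 188.7] [551.3  17.4]
slot1 scene 0.68 [285.3 209.6] [530.2 -68.2]
slot1 scene 0.65 [312.3 216.1] [ 5.714e+02 -2.000e-01]
slot2 top 0.87 [356.9 193.6] [535.9 -64.4]
slot2 top 0.68 [328.2 188.7] [551.3  17.4]
slot2 scene 0.68 [285.3 209.6] [530.2 -68.2]
slot2 scene 0.65 [312.3 216.1] [ 5.714e+02 -2.000e-01]
stamp_shoulder top 0.49 [329.5 193.3] [537.8  14. ]
stamp_shoulder top 0.41 [357.3 193.1] [537.2 -65.6]
stamp_shoulder scene 0.62 [315.1 210.2] [550.6  11.8]
stamp_shoulder scene 0.32 [313.  220.5] [588.   -1.6]
ink_pad top 0.87 [293.7 260.3] [350.3 121.5]
ink_pad top 0.75 [227.3 275.9] [308.7 316. ]
ink_pad scene 0.92 [390.2 165.7] [321.8 324.5]
ink_pad scene 0.9 [395.6 196.7] [475.6 285.3]
lid_hinge top 0.92 [239.9 198.9] [534.3 280. ]
lid_hinge top 0.84 [223.  260.4] [353.8 326.6]
lid_hinge scene 0.95 [335.  185.8] [397.1 108.4]
lid_hinge scene 0.91 [468.4 203.3] [564.9 481.4]
lid_edge top 0.96 [238.2 187. ] [556.7 270.1]
lid_edge top 0.87 [220.  290.3] [274.5 314.8]
lid_edge scene 0.85 [405.7 195.3] [566.4 267.5]
lid_edge scene 0.84 [461.5 182.3] [549.5 445.4]
job_board top 0.76 [437.4 205.2] [ 507.9 -315.5]
job_board scene 0.93 [201.1 236.1] [ 510.2 -312.9]
stamp_box top 0.91 [438.1 220.5] [ 460.8 -313.3]
stamp_box scene 0.67 [196.9 221.9] [ 455.3 -324.7]
stamp_rack top 0.5 [268.  144.5] [704.5 198.3]
stamp_rack scene 0.69 [310.3 223.4] [529.8   0.7]
die_centre scene 0.67 [397.9 197.1] [500.8 279.9]
(561, 781, 3)
```

View pics/crop1.png

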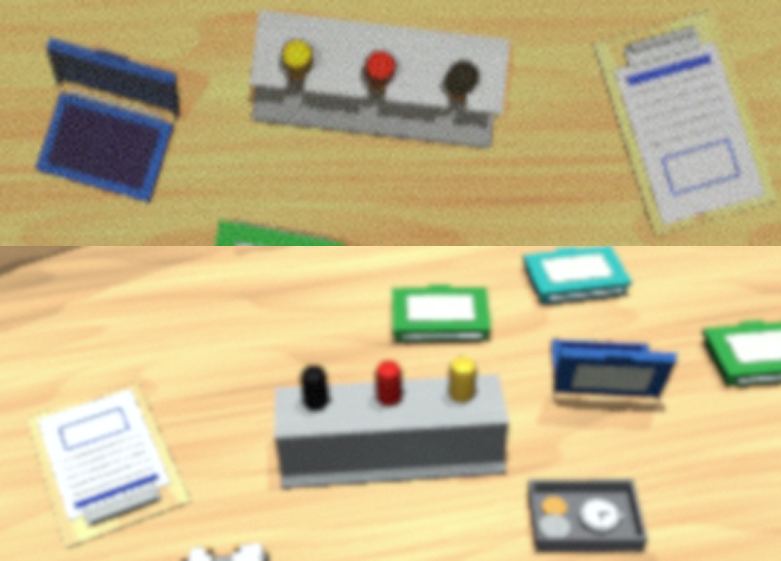

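```bash
cat > fit.py <<'E'
from h import *
from scipy.optimize import minimize
def place(p,z,L):
    c,s=np.cos(p[2]),np.sin(p[2]);return np.c_[p[0]+c*L[:,0]-s*L[:,1],p[1]+s*L[:,0]+c*L[:,1],np.full(len(L),z)]
def projm(c,P):
    m=camera_model(c);K=np.array(m['camera_matrix']);T=np.linalg.inv(np.array(m['world_from_camera']))
    q=P@T[:3,:3].T+T[:3,3];v=(q*[1,-1,-1])@K.T;return (v[:,:2]/v[:,2:]).astype('f4')
def samp(S,uv): return cv2.remap(S,uv[:,None,0],uv[:,None,1],cv2.INTER_LINEAR).mean()
def rect(a,b,n=60):
    t=np.linspace(-1,1,n);o=np.ones(n);return np.r_[np.c_[t*a,o*b],np.c_[t*a,-o*b],np.c_[o*a,t*b],np.c_[-o*a,t*b]]
def fit(cs,S,A,B,z,p0):
    f=lambda p:-sum(samp(S[c],projm(c,place(p,z,A)))-samp(S[c],projm(c,place(p,z,B))) for c in cs)
    best=min((minimize(f,np.array(p0)+[dx,dy,da],method='Nelder-Mead',options=dict(initial_simplex=None,xatol=.05,fatol=1e-4)) for dx in(-6,0,6) for dy in(-6,0,6) for da in(-.06,.06)),key=lambda r:r.fun)
    return best.x,-best.fun
def load(): return {c:snapshot(c).astype('f4') for c in('top','scene')}
E
python3 - <<'E'
from fit import *
im=load()
blue={c:cv2.GaussianBlur(I[:,:,2]-.5*I[:,:,0]-.5*I[:,:,1],(0,0),.7) for c,I in im.items()}
r=rect
for cs in(('top',),('scene',),('top','scene')):
    x,f=fit(cs,blue,r(19,36),np.r_[r(12,29),r(26,43)],5,[460,-316,.25]);print('box',cs,np.round(x[:2],1),np.degrees(x[2]).round(1),f)
x,f=fit(('top',),blue,np.r_[r(37,55.5),r(40,59)],np.r_[r(28,46),r(48,67)],12,[497,280,-.2]);print('pad',np.round(x[:2],1),np.degrees(x[2]).round(1),f)
# handles
th=np.linspace(0,2*np.pi,40)
def hull(c,x,y,S=8):
    P=np.r_[[(x+15*np.cos(t),y+15*np.sin(t),z) for t in th for z in(72,114)],[(x+11*np.cos(t),y+11*np.sin(t),120) for t in th]]
    return cv2.convexHull((projm(c,P)))
def sil(c,x,y,k=4):
    M=np.zeros((400*k,640*k),'u1');cv2.fillPoly(M,[np.int32(np.round((hull(c,x,y)[:,0]+.5)*k-.5))],1);return cv2.resize(M.astype('f4'),(640,400),interpolation=cv2.INTER_AREA)
col={'red':lambda I:I[:,:,0]-I[:,:,1],'yellow':lambda I:I[:,:,1]-I[:,:,2],'black':lambda I:-I.mean(2)}
for n,g in(('red',(545,14)),('yellow',(560,92)),('black',(533,-65))):
  for c in('top','scene'):
    s=col[n](im[c]);
    def f(p):
        m=sil(c,*p);u,v=projm(c,np.array([[p[0],p[1],96]]))[0].astype(int);w=(slice(v-16,v+17),slice(u-12,u+13))
        return -np.corrcoef(m[w].ravel(),s[w].ravel())[0,1]
    b=min((minimize(f,[g[0]+a,g[1]+d],method='Nelder-Mead',options=dict(xatol=.1,initial_simplex=[[g[0]+a,g[1]+d],[g[0]+a+8,g[1]+d],[g[0]+a,g[1]+d+8]])) for a in(-10,10) for d in(-6,6)),key=lambda q:q.fun)
    print(n,c,b.x.round(1),b.fun.round(3))
sat={c:-(I.max(2)-I.min(2))/(I.max(2)+1) for c,I in im.items()}
for c in im:
    x,fv=fit((c,),sat,np.r_[[[-20,y] for y in()]].reshape(-1,2) if 0 else np.c_[np.r_[np.full(60,41.),np.linspace(-27,41,30),np.linspace(-27,41,30)],np.r_[np.linspace(-121,121,60),np.full(30,121.),np.full(30,-121.)]],np.c_[np.r_[np.full(60,49.),np.linspace(-27,41,30),np.linspace(-27,41,30)],np.r_[np.linspace(-121,121,60),np.full(30,129.),np.full(30,-129.)]],72,[545,14,-.18]);print('rack',c,x[:2].round(1),np.degrees(x[2]).round(1),fv)
E
```

```text
Traceback (most recent call last):
  File "fit.py", line 13, in fit
    best=min((minimize(f,np.array(p0)+[dx,dy,da],method='Nelder-Mead',options=dict(initial_simplex=None,xatol=.05,fatol=1e-4)) for dx in(-6,0,6) for dy in(-6,0,6) for da in(-.06,.06)),key=lambda r:r.fun)
  File "fit.py", line 13, in <genexpr>
    best=min((minimize(f,np.array(p0)+[dx,dy,da],method='Nelder-Mead',options=dict(initial_simplex=None,xatol=.05,fatol=1e-4)) for dx in(-6,0,6) for dy in(-6,0,6) for da in(-.06,.06)),key=lambda r:r.fun)
              ~~~~~~~~^^^^^^^^^^^^^^^^^^^^^^^^^^^^^^^^^^^^^^^^^^^^^^^^^^^^^^^^^^^^^^^^^^^^^^^^^^^^^^^^^^^^^^^^^^^^^^^^^^^^^^^^
  File "fit.py", line 12, in <lambda>
    f=lambda p:-sum(samp(S[c],projm(c,place(p,z,A)))-samp(S[c],projm(c,place(p,z,B))) for c in cs)
                ~~~^^^^^^^^^^^^^^^^^^^^^^^^^^^^^^^^^^^^^^^^^^^^^^^^^^^^^^^^^^^^^^^^^^^^^^^^^^^^^^^
  File "fit.py", line 12, in <genexpr>
    f=lambda p:-sum(samp(S[c],projm(c,place(p,z,A)))-samp(S[c],projm(c,place(p,z,B))) for c in cs)
                                                               ~~~~~^^^^^^^^^^^^^^^^
  File "fit.py", line 6, in projm
    m=camera_model(c);K=np.array(m['camera_matrix']);T=np.linalg.inv(np.array(m['world_from_camera']))
ValueError: time passes only in moves, steps and waits
```

```bash
sed -i 's/^import cv2.*/import cv2,numpy as np\nimport functools,plant\ncamera_model=functools.lru_cache(None)(plant.camera_model)/' h.py; sed -i 's/^from scipy/from functools import lru_cache\nfrom scipy/' fit.py
cat > m1.py <<'E'
from fit import *
im=load()
np.savez('im0.npz',**im)
blue={c:cv2.GaussianBlur(I[:,:,2]-.5*I[:,:,0]-.5*I[:,:,1],(0,0),.7) for c,I in im.items()}
r=rect
for cs in(('top',),('scene',),('top','scene')):
    x,f=fit(cs,blue,r(19,36),np.r_[r(12,29),r(26,43)],5,[460,-316,.25]);print('box',cs,np.round(x[:2],1),np.degrees(x[2]).round(1),f)
x,f=fit(('top',),blue,np.r_[r(37,55.5),r(40,59)],np.r_[r(28,46),r(48,67)],12,[497,280,-.2]);print('pad',np.round(x[:2],1),np.degrees(x[2]).round(1),f)
th=np.linspace(0,2*np.pi,40)
def sil(c,x,y,k=4):
    P=np.r_[[(x+15*np.cos(t),y+15*np.sin(t),z) for t in th for z in(72,114)],[(x+11*np.cos(t),y+11*np.sin(t),120) for t in th]]
    M=np.zeros((400*k,640*k),'u1');cv2.fillPoly(M,[np.int32(np.round((cv2.convexHull(projm(c,P))[:,0]+.5)*k-.5))],1);return cv2.resize(M.astype('f4'),(640,400),interpolation=cv2.INTER_AREA)
col={'red':lambda I:I[:,:,0]-I[:,:,1],'yellow':lambda I:I[:,:,1]-I[:,:,2],'black':lambda I:-I.mean(2)}
for n,g in(('red',(545,14)),('yellow',(560,92)),('black',(533,-65))):
  for c in('top','scene'):
    s=col[n](im[c]);u0,v0=projm(c,np.array([[g[0],g[1],96]]))[0].astype(int);w=(slice(v0-16,v0+17),slice(u0-12,u0+13))
    f=lambda p:-np.corrcoef(sil(c,*p)[w].ravel(),s[w].ravel())[0,1]
    b=min((minimize(f,[g[0]+a,g[1]+d],method='Nelder-Mead',options=dict(xatol=.1,initial_simplex=[[g[0]+a,g[1]+d],[g[0]+a+8,g[1]+d],[g[0]+a,g[1]+d+8]])) for a in(-8,8) for d in(-5,5)),key=lambda q:q.fun)
    print(n,c,b.x.round(1),round(b.fun,3))
sat={c:-(I.max(2)-I.min(2))/(I.max(2)+1) for c,I in im.items()}
def edge(d):
    a=np.linspace(-121,121,60);b=np.linspace(-27,41,30);return np.c_[np.r_[np.full(60,45+d),b,b],np.r_[a,np.full(30,125+d),np.full(30,-125-d)]]
x,fv=fit(('top',),sat,edge(-4.),edge(4.),72,[545,14,-.18]);print('rack',x[:2].round(1),np.degrees(x[2]).round(1),fv)
E
timeout 300 python3 m1.py
```

```text
box ('top',) [ 536.3 -285.4] 17.2 11.505749702453613
box ('scene',) [ 455.2 -325.3] 15.1 7.576624870300293
box ('top', 'scene') [ 456.  -323.6] 14.8 17.6486759185791
pad [486.6 292.3] -17.0 41.77035903930664
red top [549.1  11.4] -0.882
red scene [542.1   9.4] -0.78
yellow top [560.8  91.2] -0.813
yellow scene [544.9  93.4] -0.689
black top [535.1 -66.2] -0.734
black scene [538.6 -71. ] -0.954
rack [552.1  11.4] -7.5 0.3769882619380951
```

```bash
cat > m2.py <<'E'
from fit import *
im=dict(np.load('im0.npz'))
U=lambda x,y:np.array([(x+.5)/2.9-.5+200,(y+.5)/2.9-.5+165])
bc=[back('top',U(*q),5)[:2] for q in((663,158),(732,140),(740,180),(671,194))]
print('box hand',np.round(np.mean(bc,0),1),np.round(bc,0).tolist())
pc=[back('top',U(*q),11)[:2] for q in((63,93),(173,124),(150,200),(38,168))]
print('pad hand',np.round(np.mean(pc,0),1),np.round(pc,0).tolist())
blue={c:cv2.GaussianBlur(I[:,:,2]-.5*I[:,:,0]-.5*I[:,:,1],(0,0),.7) for c,I in im.items()}
r=rect
A,B=r(19,36),np.r_[r(12,29),r(26,43)]
for c in im:
    f=lambda p:-(samp(blue[c],projm(c,place(p,5,A)))-samp(blue[c],projm(c,place(p,5,B))))
    G=[(f(np.array([x,y,np.radians(a)])),x,y,a) for x in np.arange(448,470,1.) for y in np.arange(-332,-310,1.) for a in(11,13,15,17)]
    print('box',c,min(G))
A,B=np.r_[r(37,55.5),r(40,59)],np.r_[r(28,46),r(48,67)]
f=lambda p:-(samp(blue['top'],projm('top',place(p,11,A)))-samp(blue['top'],projm('top',place(p,11,B))))
print('pad',min((f(np.array([x,y,np.radians(a)])),x,y,a) for x in np.arange(475,510,1.) for y in np.arange(270,300,1.) for a in(-11,-13,-15,-17,-19)))
def ov(c,crop,k,items):
    u0,v0,u1,v1=crop;o=cv2.resize(np.clip(im[c][v0:v1,u0:u1,::-1]*1.6,0,255).astype('u1'),None,fx=k,fy=k,interpolation=cv2.INTER_CUBIC)
    for P in items:
        q=((projm(c,P)-[u0,v0]+.5)*k-.5);cv2.polylines(o,[np.int32(np.round(q*8))],True,(255,0,255),1,cv2.LINE_AA,3)
    return o
R=lambda p,z,a,b,a2=None:place([p[0],p[1],np.radians(p[2])],z,np.array([[-a if a2 is None else a2,-b],[a,-b],[a,b],[-a if a2 is None else a2,b]],float))
cyl=lambda x,y,z:np.array([[x+15*np.cos(t),y+15*np.sin(t),z] for t in np.linspace(0,6.3,30)])
import sys
exec(open('par.py').read())
items=[R(box,5,19,36),R(pad,12,42,61),R(rack,72,45,125,-30)]
for s in(-80,0,80):
    c,n=np.cos(np.radians(rack[2])),np.sin(np.radians(rack[2]));items+=[cyl(rack[0]-n*s,rack[1]+c*s,z) for z in(72,110)]
a=ov('top',(200,165,470,250),2.9,items);b=ov('scene',(160,150,470,275),2.52,items);w=min(a.shape[1],b.shape[1])
cv2.imwrite(sys.argv[1],np.vstack([a[:,:w],b[:,:w]]))
E
echo 'box=(456,-323.6,14.8);pad=(486.6,292,-17);rack=(549,11.4,-8)' > par.py
python3 m2.py pics/ov1.png
```

```text
box hand [ 454.4 -323.5] [[465.0, -284.0], [483.0, -357.0], [441.0, -363.0], [428.0, -290.0]]
pad hand [486.3 290.5] [[542.0, 335.0], [508.0, 222.0], [430.0, 245.0], [465.0, 359.0]]
box top (np.float32(-11.202965), np.float64(456.0), np.float64(-322.0), 15)
box scene (np.float32(-7.519594), np.float64(455.0), np.float64(-325.0), 15)
pad (np.float32(-41.743984), np.float64(487.0), np.float64(292.0), -17)
```

View pics/ov1.png

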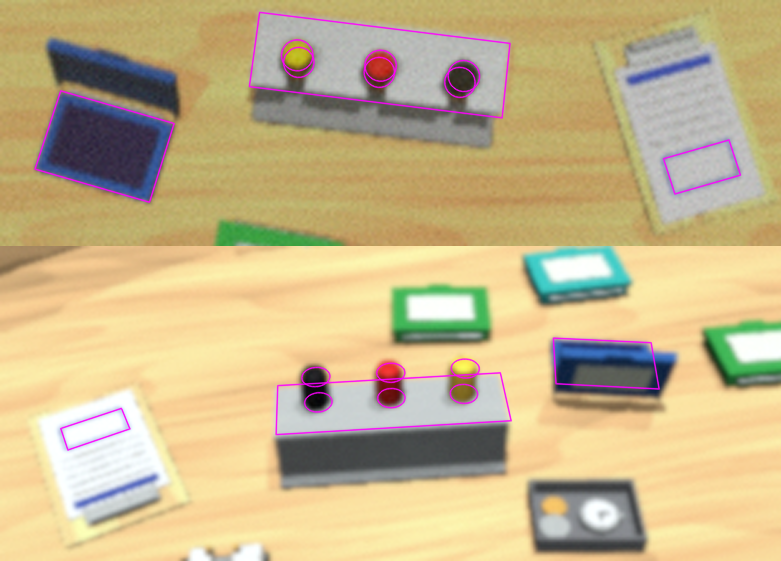

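The overlay matches. The box outline in the top crop at (702,167), the pad rim at (105,146), the plate at (380,65) and all three handles lie on the drawn models. The pad with dark violet felt is confirmed as the blue open tin.

```bash
cat > go.py <<'E'
from h import *
import sys
# goal: x y z of TCP, yaw of tool y (deg)
def go(x,y,z,a):
    s=get_state();R=np.array(s['eef_rot']);d=np.array([x,y,z])-s['position']
    cur=np.degrees(np.arctan2(R[1,1],R[0,1]));t=(a-cur+180)%360-180
    print('t',round(s['clock'],2),'pos',np.round(s['position'],1),'yaw',round(cur,1),'q7',round(s['qpos'][6],0),'w',round(s['width'],3),'F',np.round(s['wrist_force'],1),'tilt',np.degrees(R[:2,2]).round(2))
    print('shift',(R.T@d/25).round(2),'turn',round(-t/6,2))
if __name__=='__main__': go(*map(float,sys.argv[1:5]))
E
python3 go.py 550 11.4 180 -7.5
```

```text
t 1.5 pos [ 142.3 -608.6  231.3] yaw -76.8 q7 -6.0 w 1.0 F [-0.8  0.1 -0.6] tilt [0. 0.]
shift [ 21.52 -20.43   2.05] turn -11.56
```

Request:
carry_out --increments '[{"hand": -1,"tx": 10,"ty": -10,"tz": 1,"turn": -6},{"hand": -1,"tx": 10,"ty": -10,"tz": 1,"turn": -6},{"hand": -1,"tx": 10,"ty": -10,"tz": 1,"turn": -6},{"hand": -1,"tx": 10,"ty": -10,"tz": 1,"turn": -6},{"hand": -1,"tx": 10,"ty": -10,"tz": 1,"turn": -6}]' --grip_force 40

```text
clock: 2.0
position: [274.5, -395.1, 213.8]
eef_rot: [[0.65, 0.76, 0.0], [0.76, -0.65, -0.001], [-0.0, 0.001, -1.0]]
wrist_force: [2.4, 0.3, -0.6]
width: 1.002
finger_force: 0.0
```

```bash
python3 go.py 550 11.4 180 -7.5
```

```text
t 2.0 pos [ 274.5 -395.1  213.8] yaw -40.5 q7 1.0 w 1.002 F [ 2.4  0.3 -0.6] tilt [ 0.02 -0.03]
shift [19.52 -2.18  1.35] turn -5.5
```

Request:
carry_out --increments '[{"hand": -1,"tx": 19.5,"ty": -2.2,"tz": 1.3,"turn": -5.5},{"hand": -1,"tx": 19.5,"ty": -2.2,"tz": 1.3,"turn": -5.5},{"hand": -1,"tx": 19.5,"ty": -2.2,"tz": 1.3,"turn": -5.5},{"hand": -1,"tx": 19.5,"ty": -2.2,"tz": 1.3,"turn": -5.5},{"hand": -1,"tx": 19.5,"ty": -2.2,"tz": 1.3,"turn": -5.5}]'

```text
clock: 2.5
position: [415.6, -189.3, 197.3]
eef_rot: [[0.132, 0.991, 0.001], [0.991, -0.132, -0.0], [-0.0, 0.001, -1.0]]
wrist_force: [0.7, -0.7, 0.5]
width: 1.002
finger_force: 0.0
```

```bash
python3 go.py 550 11.4 180 -7.5
```

```text
t 2.5 pos [ 415.6 -189.3  197.3] yaw -7.6 q7 -3.0 w 1.002 F [ 0.7 -0.7  0.5] tilt [ 0.04 -0.02]
shift [8.67 4.27 0.69] turn -0.01
```

Request:
carry_out --increments '[{"hand": -1,"tx": 8.67,"ty": 4.27,"tz": 0.69},{"hand": -1,"tx": 8.67,"ty": 4.27,"tz": 0.69},{"hand": -1,"tx": 8.67,"ty": 4.27,"tz": 0.69},{"hand": -1,"tx": 8.67,"ty": 4.27,"tz": 0.69},{"hand": -1,"tx": 8.67,"ty": 4.27,"tz": 0.69}]'

```text
invalid input
```

```bash
python3 go.py 550 11.4 77 -7.5
```

```text
t 2.5 pos [ 415.6 -189.3  197.3] yaw -7.6 q7 -3.0 w 1.002 F [ 0.7 -0.7  0.5] tilt [ 0.04 -0.02]
shift [8.67 4.27 4.81] turn -0.01
```

Request:
carry_out --increments '[{"hand": -1,"tx": 8.67,"ty": 4.27,"tz": 0.69,"turn": 0},{"hand": -1,"tx": 8.67,"ty": 4.27,"tz": 0.69,"turn": 0},{"hand": -1,"tx": 8.67,"ty": 4.27,"tz": 0.69,"turn": 0},{"hand": -1,"tx": 8.67,"ty": 4.27,"tz": 0.69,"turn": 0},{"hand": -1,"tx": 8.67,"ty": 4.27,"tz": 0.69,"turn": 0}]'

```text
clock: 3.0
position: [551.3, 11.9, 179.8]
eef_rot: [[0.135, 0.991, 0.0], [0.991, -0.135, 0.0], [0.0, 0.0, -1.0]]
wrist_force: [0.2, -1.1, -0.4]
width: 1.003
finger_force: 0.0
```

```bash
python3 go.py 550 11.4 77 -7.5
```

```text
t 3.0 pos [551.3  11.9 179.8] yaw -7.8 q7 -31.0 w 1.003 F [ 0.2 -1.1 -0.4] tilt [0.03 0.02]
shift [-0.03 -0.05  4.11] turn -0.05
```

Request:
carry_out --increments '[{"hand": -1,"tx": 0,"ty": -0.05,"tz": 1.5,"turn": 0},{"hand": -1,"tx": 0,"ty": -0.05,"tz": 3,"turn": 0},{"hand": -1,"tx": 0,"ty": -0.05,"tz": 3.7,"turn": 0},{"hand": -1,"tx": 0,"ty": -0.05,"tz": 4.1,"turn": 0},{"hand": -1,"tx": 0,"ty": -0.05,"tz": 4.1,"turn": 0}]'

```text
clock: 3.5
position: [548.5, 9.4, 76.7]
eef_rot: [[0.136, 0.991, -0.001], [0.991, -0.136, 0.0], [-0.0, -0.001, -1.0]]
wrist_force: [0.0, 0.4, 1.1]
width: 1.0
finger_force: 0.0
```

```bash
cat > crop.py <<'E'
from h import *
import sys
n=sys.argv[1];tc=list(map(int,sys.argv[2:6]));sc=list(map(int,sys.argv[6:10]));o=[]
for c,(a,b,d,e) in(('top',tc),('scene',sc)):
    I=snapshot(c)[b:e,a:d,::-1];k=min(395/(d-a),500/(e-b));I=cv2.resize(np.clip(I*1.5,0,255).astype('u1'),None,fx=k,fy=k,interpolation=cv2.INTER_CUBIC)
    o.append(cv2.copyMakeBorder(I,0,500-I.shape[0],0,398-I.shape[1],cv2.BORDER_CONSTANT))
cv2.imwrite(n,np.hstack(o))
E
python3 go.py 550 11.4 77 -7.5; python3 crop.py pics/g1.png 280 150 385 240 255 150 375 265
```

```text
t 3.5 pos [548.5   9.4  76.7] yaw -7.8 q7 -36.0 w 1.0 F [0.  0.4 1.1] tilt [-0.07  0.  ]
shift [ 0.09  0.05 -0.01] turn -0.06
```

View pics/g1.png

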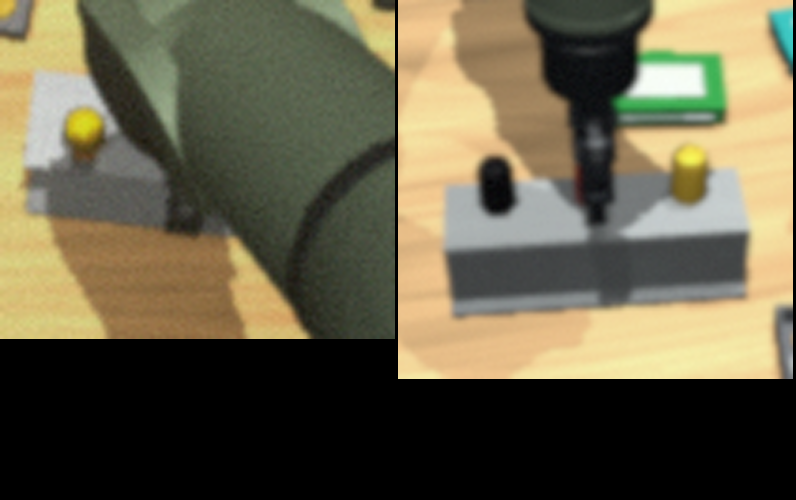

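Request:
carry_out --increments '[{"hand": -0.5,"tx": 0.06,"ty": 0.04,"tz": 0,"turn": 0},{"hand": 0,"tx": 0.06,"ty": 0.04,"tz": 0,"turn": 0},{"hand": 0.2,"tx": 0.06,"ty": 0.04,"tz": 0,"turn": 0},{"hand": 0.5,"tx": 0.06,"ty": 0.04,"tz": 0,"turn": 0},{"hand": 1,"tx": 0.06,"ty": 0.04,"tz": 0,"turn": 0}]' --grip_force 50

```text
clock: 4.1
position: [550.3, 10.7, 77.9]
eef_rot: [[0.136, 0.991, 0.001], [0.991, -0.136, -0.0], [-0.0, 0.001, -1.0]]
wrist_force: [-1.0, 0.3, 7.9]
width: 0.347
finger_force: 48.7
```

Request:
carry_out --increments '[{"hand": 1,"tx": 0,"ty": 0,"tz": 0,"turn": 0},{"hand": 1,"tx": 0,"ty": 0,"tz": 0,"turn": 0},{"hand": 1,"tx": 0,"ty": 0,"tz": 0,"turn": 0},{"hand": 1,"tx": 0,"ty": 0,"tz": 0,"turn": 0},{"hand": 1,"tx": 0,"ty": 0,"tz": 0,"turn": 0}]'

```text
clock: 4.6
position: [550.3, 10.7, 77.9]
eef_rot: [[0.136, 0.991, 0.001], [0.991, -0.136, -0.0], [-0.0, 0.001, -1.0]]
wrist_force: [-2.1, 0.3, 7.6]
width: 0.349
finger_force: 48.7
```

```bash
for i in 1 2; do python3 go.py 550 11.4 82 -7.5; done; python3 -c "
from plant import *;s=get_state();print(s['finger_force'],s['torque'],s['width']*85)"
```

```text
t 4.6 pos [550.3  10.7  77.9] yaw -7.8 q7 -36.0 w 0.349 F [-2.1  0.3  7.6] tilt [ 0.03 -0.01]
shift [ 0.02 -0.01 -0.16] turn -0.06
t 4.6 pos [550.3  10.7  77.9] yaw -7.8 q7 -36.0 w 0.349 F [-2.1  0.3  7.6] tilt [ 0.03 -0.01]
shift [ 0.02 -0.01 -0.16] turn -0.06
48.71167602483183 [-0.16399245  0.38941714 -0.01901612] 29.64251482785429
```

Request:
carry_out --increments '[{"hand": 1,"tx": 0,"ty": 0,"tz": -0.1,"turn": 0},{"hand": 1,"tx": 0,"ty": 0,"tz": -0.2,"turn": 0},{"hand": 1,"tx": 0,"ty": 0,"tz": -0.28,"turn": 0},{"hand": 1,"tx": 0,"ty": 0,"tz": -0.28,"turn": 0},{"hand": 1,"tx": 0,"ty": 0,"tz": -0.28,"turn": 0}]'

```text
clock: 5.1
position: [550.1, 10.8, 84.4]
eef_rot: [[0.136, 0.991, 0.0], [0.991, -0.136, -0.0], [0.0, 0.0, -1.0]]
wrist_force: [0.3, 0.1, -1.9]
width: 0.348
finger_force: 49.4
```

```bash
python3 go.py 550 11.4 82 -7.5;python3 go.py 480 20.6 82 -7.5
```

```text
t 5.1 pos [550.1  10.8  84.4] yaw -7.8 q7 -36.0 w 0.348 F [ 0.3  0.1 -1.9] tilt [ 0. -0.]
shift [ 0.02 -0.01  0.1 ] turn -0.06
t 5.1 pos [550.1  10.8  84.4] yaw -7.8 q7 -36.0 w 0.348 F [ 0.3  0.1 -1.9] tilt [ 0. -0.]
shift [ 0.01 -2.83  0.1 ] turn -0.06
```

Request:
carry_out --increments '[{"hand": 1,"tx": 0,"ty": -0.5,"tz": 0.06,"turn": 0},{"hand": 1,"tx": 0,"ty": -1.3,"tz": 0.06,"turn": 0},{"hand": 1,"tx": 0,"ty": -2.2,"tz": 0.06,"turn": 0},{"hand": 1,"tx": 0,"ty": -3,"tz": 0.06,"turn": 0},{"hand": 1,"tx": 0,"ty": -3.3,"tz": 0,"turn": 0}]'

```text
clock: 5.6
position: [466.7, 22.1, 84.3]
eef_rot: [[0.136, 0.991, -0.001], [0.991, -0.136, -0.0], [-0.001, -0.001, -1.0]]
wrist_force: [0.2, 0.1, -1.3]
width: 0.342
finger_force: 49.5
```

Request:
carry_out --increments '[{"hand": 1,"tx": 0,"ty": 0,"tz": -1,"turn": 0},{"hand": 1,"tx": 0,"ty": 0,"tz": -2.5,"turn": 0},{"hand": 1,"tx": 0,"ty": 0,"tz": -4,"turn": 0},{"hand": 1,"tx": 0,"ty": 0,"tz": -4,"turn": 0},{"hand": 1,"tx": 0,"ty": 0,"tz": -4,"turn": 0}]'

```text
clock: 6.1
position: [469.0, 21.8, 185.0]
eef_rot: [[0.137, 0.991, 0.002], [0.991, -0.137, -0.0], [0.0, 0.002, -1.0]]
wrist_force: [-0.6, -0.5, -1.4]
width: 0.349
finger_force: 49.9
```

```bash
python3 go.py 486.5 291.5 130 -17; python3 crop.py pics/g2.png 260 150 400 300 230 100 400 270
```

```text
t 6.1 pos [469.   21.8 185. ] yaw -7.9 q7 -33.0 w 0.349 F [-0.6 -0.5 -1.4] tilt [ 0.1  -0.01]
shift [10.78 -0.79  2.2 ] turn 1.52
```

View pics/g2.png

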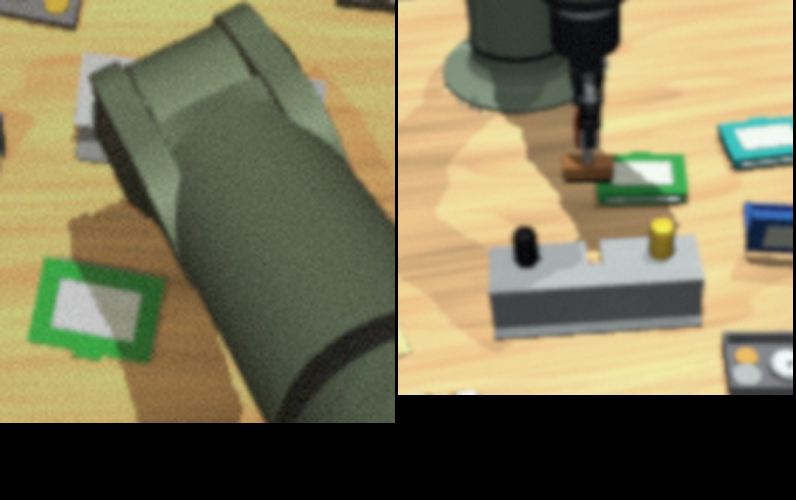

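The crops show the stamp upright in the gripper, with the mount at crop pixel (588,167). The black and yellow stamps are still in place and the middle slot is empty.

Request:
carry_out --increments '[{"hand": 1,"tx": 10.78,"ty": -0.79,"tz": 0,"turn": 1.5},{"hand": 1,"tx": 10.78,"ty": -0.79,"tz": 0,"turn": 1.5},{"hand": 1,"tx": 10.78,"ty": -0.79,"tz": 0,"turn": 1.5},{"hand": 1,"tx": 10.78,"ty": -0.79,"tz": 0,"turn": 1.5},{"hand": 1,"tx": 10.78,"ty": -0.79,"tz": 0,"turn": 1.5}]'

```text
clock: 6.7
position: [483.3, 266.7, 183.1]
eef_rot: [[0.29, 0.957, -0.002], [0.957, -0.29, -0.001], [-0.001, -0.001, -1.0]]
wrist_force: [1.2, 0.3, -0.9]
width: 0.343
finger_force: 49.9
```

```bash
python3 go.py 486.5 291.5 80 -17
```

```text
t 6.7 pos [483.3 266.7 183.1] yaw -16.8 q7 -68.0 w 0.343 F [ 1.2  0.3 -0.9] tilt [-0.1  -0.06]
shift [ 0.99 -0.16  4.12] turn 0.03
```

Request:
carry_out --increments '[{"hand": 1,"tx": 0,"ty": 0,"tz": 0,"turn": 0},{"hand": 1,"tx": 0,"ty": 0,"tz": 1,"turn": 0},{"hand": 1,"tx": 0,"ty": 0,"tz": 2,"turn": 0},{"hand": 1,"tx": 0,"ty": 0,"tz": 3,"turn": 0},{"hand": 1,"tx": 0,"ty": 0,"tz": 3,"turn": 0}]'

```text
clock: 7.2
position: [481.9, 263.8, 105.7]
eef_rot: [[0.289, 0.957, -0.006], [0.957, -0.289, -0.003], [-0.005, -0.005, -1.0]]
wrist_force: [0.2, -0.6, -1.0]
width: 0.344
finger_force: 49.9
```

```bash
python3 go.py 486.5 291.5 71 -17
```

```text
t 7.2 pos [481.9 263.8 105.7] yaw -16.8 q7 -72.0 w 0.344 F [ 0.2 -0.6 -1. ] tilt [-0.32 -0.17]
shift [ 1.12 -0.14  1.38] turn 0.03
```

Request:
carry_out --increments '[{"hand": 1,"tx": 0.6,"ty": -0.08,"tz": 0,"turn": 0},{"hand": 1,"tx": 1.12,"ty": -0.14,"tz": 0.3,"turn": 0},{"hand": 1,"tx": 1.12,"ty": -0.14,"tz": 0.7,"turn": 0},{"hand": 1,"tx": 1.12,"ty": -0.14,"tz": 1.0,"turn": 0},{"hand": 1,"tx": 1.12,"ty": -0.14,"tz": 1.0,"turn": 0}]'

```text
clock: 7.7
position: [488.1, 292.0, 83.2]
eef_rot: [[0.29, 0.957, -0.001], [0.957, -0.29, -0.001], [-0.002, -0.001, -1.0]]
wrist_force: [0.2, -0.3, -1.3]
width: 0.344
finger_force: 49.9
```

```bash
python3 go.py 486.5 291.5 71 -17;python3 crop.py pics/g3.png 180 150 300 250 350 140 450 230
```

```text
t 7.7 pos [488.1 292.   83.2] yaw -16.8 q7 -74.0 w 0.344 F [ 0.2 -0.3 -1.3] tilt [-0.09 -0.07]
shift [-0.04 -0.05  0.49] turn 0.03
```

View pics/g3.png

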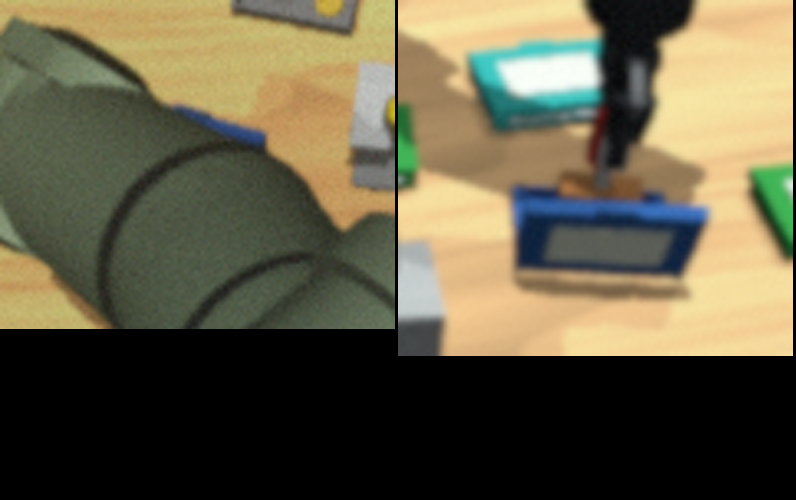

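The mount is above the pad and behind the lid, at crop pixel (600,185), and centred between the lid's ends. Now press gently.

Request:
carry_out --increments '[{"hand": 1,"tx": 0,"ty": 0,"tz": 0.2,"turn": 0},{"hand": 1,"tx": 0,"ty": 0,"tz": 0.4,"turn": 0},{"hand": 1,"tx": 0,"ty": 0,"tz": 0.5,"turn": 0},{"hand": 1,"tx": 0,"ty": 0,"tz": 0.57,"turn": 0},{"hand": 1,"tx": 0,"ty": 0,"tz": 0.57,"turn": 0}]'

```text
clock: 8.3
position: [488.6, 292.6, 70.0]
eef_rot: [[0.29, 0.957, -0.0], [0.957, -0.29, -0.0], [-0.0, -0.0, -1.0]]
wrist_force: [-0.1, -1.3, 1.4]
width: 0.344
finger_force: 50.2
```

Request:
carry_out --increments '[{"hand": 1,"tx": 0,"ty": 0,"tz": 0.05,"turn": 0},{"hand": 1,"tx": 0,"ty": 0,"tz": 0.1,"turn": 0},{"hand": 1,"tx": 0,"ty": 0,"tz": 0.1,"turn": 0},{"hand": 1,"tx": 0,"ty": 0,"tz": 0.1,"turn": 0},{"hand": 1,"tx": 0,"ty": 0,"tz": 0.1,"turn": 0}]'

```text
clock: 8.8
position: [488.7, 292.8, 67.9]
eef_rot: [[0.29, 0.957, 0.0], [0.957, -0.29, 0.0], [0.0, 0.0, -1.0]]
wrist_force: [-1.1, -1.0, 6.4]
width: 0.346
finger_force: 50.7
```

```bash
python3 go.py 456 -323.5 185 15
```

```text
t 8.8 pos [488.7 292.8  67.9] yaw -16.8 q7 -75.0 w 0.346 F [-1.1 -1.   6.4] tilt [0.02 0.01]
shift [-23.97   5.89  -4.69] turn -5.31
```

Request:
carry_out --increments '[{"hand": 1,"tx": 0,"ty": 0,"tz": 0,"turn": 0},{"hand": 1,"tx": 0,"ty": 0,"tz": 0,"turn": 0},{"hand": 1,"tx": 0,"ty": 0,"tz": -1,"turn": 0},{"hand": 1,"tx": 0,"ty": 0,"tz": -2.5,"turn": 0},{"hand": 1,"tx": 0,"ty": 0,"tz": -4.5,"turn": 0}]'

```text
clock: 9.3
position: [487.7, 292.2, 180.0]
eef_rot: [[0.289, 0.957, -0.003], [0.957, -0.289, -0.001], [-0.002, -0.002, -1.0]]
wrist_force: [0.2, 0.3, -0.8]
width: 0.347
finger_force: 50.1
```

```bash
python3 go.py 456 -323.5 185 15; python3 go.py 430 0 200 0
```

```text
t 9.3 pos [487.7 292.2 180. ] yaw -16.8 q7 -70.0 w 0.347 F [ 0.2  0.3 -0.8] tilt [-0.16 -0.07]
shift [-23.94   5.91  -0.17] turn -5.3
t 9.3 pos [487.7 292.2 180. ] yaw -16.8 q7 -70.0 w 0.347 F [ 0.2  0.3 -0.8] tilt [-0.16 -0.07]
shift [-11.86   1.17  -0.78] turn -2.8
```

Request:
carry_out --increments '[{"hand": 1,"tx": -12,"ty": 3,"tz": -0.5,"turn": -2.7},{"hand": 1,"tx": -12,"ty": 3,"tz": -0.5,"turn": -2.7},{"hand": 1,"tx": -12,"ty": 3,"tz": -0.5,"turn": -2.7},{"hand": 1,"tx": -12,"ty": 3,"tz": -0.5,"turn": -2.7},{"hand": 1,"tx": -12,"ty": 3,"tz": -0.5,"turn": -2.7}]'

```text
clock: 9.8
position: [476.0, 41.2, 190.4]
eef_rot: [[0.011, 1.0, 0.001], [1.0, -0.011, -0.0], [0.0, 0.001, -1.0]]
wrist_force: [2.2, 0.7, -1.9]
width: 0.346
finger_force: 50.1
```

```bash
python3 go.py 456 -323.5 185 15
```

```text
t 9.8 pos [476.   41.2 190.4] yaw -0.6 q7 -29.0 w 0.346 F [ 2.2  0.7 -1.9] tilt [ 0.03 -0.  ]
shift [-14.6   -0.64   0.22] turn -2.61
```

Request:
carry_out --increments '[{"hand": 1,"tx": -14.6,"ty": -0.6,"tz": 0,"turn": -2.6},{"hand": 1,"tx": -14.6,"ty": -0.6,"tz": 0,"turn": -2.6},{"hand": 1,"tx": -14.6,"ty": -0.6,"tz": 0,"turn": -2.6},{"hand": 1,"tx": -14.6,"ty": -0.6,"tz": 0,"turn": -2.6},{"hand": 1,"tx": -14.6,"ty": -0.6,"tz": 0,"turn": -2.6}]'

```text
clock: 10.3
position: [463.8, -196.5, 190.4]
eef_rot: [[-0.258, 0.966, 0.0], [0.966, 0.258, -0.0], [-0.0, 0.0, -1.0]]
wrist_force: [1.4, 0.4, -0.8]
width: 0.343
finger_force: 50.1
```

```bash
python3 go.py 456 -323.5 185 15
```

```text
t 10.3 pos [ 463.8 -196.5  190.4] yaw 15.0 q7 14.0 w 0.343 F [ 1.4  0.4 -0.8] tilt [ 0.03 -0.01]
shift [-4.83 -1.61  0.22] turn -0.01
```

Request:
carry_out --increments '[{"hand": 1,"tx": -4.83,"ty": -1.61,"tz": 0,"turn": 0},{"hand": 1,"tx": -4.83,"ty": -1.61,"tz": 0,"turn": 0},{"hand": 1,"tx": -4.83,"ty": -1.61,"tz": 0.5,"turn": 0},{"hand": 1,"tx": -4.83,"ty": -1.61,"tz": 1.5,"turn": 0},{"hand": 1,"tx": -4.83,"ty": -1.61,"tz": 3,"turn": 0}]'

```text
clock: 10.8
position: [457.0, -323.0, 115.4]
eef_rot: [[-0.256, 0.967, 0.003], [0.967, 0.256, -0.002], [-0.002, 0.002, -1.0]]
wrist_force: [1.0, -0.6, -1.6]
width: 0.347
finger_force: 50.1
```

Request:
carry_out --increments '[{"hand": 1,"tx": 0,"ty": 0,"tz": 0.6,"turn": 0},{"hand": 1,"tx": 0,"ty": 0,"tz": 1,"turn": 0},{"hand": 1,"tx": 0,"ty": 0,"tz": 1,"turn": 0},{"hand": 1,"tx": 0,"ty": 0,"tz": 1,"turn": 0},{"hand": 1,"tx": 0,"ty": 0,"tz": 1,"turn": 0}]'

```text
clock: 11.3
position: [457.1, -321.7, 91.4]
eef_rot: [[-0.258, 0.966, 0.001], [0.966, 0.258, -0.001], [-0.001, 0.001, -1.0]]
wrist_force: [-0.3, -0.1, -1.3]
width: 0.348
finger_force: 50.1
```

```bash
python3 go.py 456 -323.5 60 15;python3 go.py 456 -323.5 60 15; python3 crop.py pics/g4.png 400 160 480 260 160 170 250 270
```

```text
t 11.3 pos [ 457.1 -321.7   91.4] yaw 15.0 q7 22.0 w 0.348 F [-0.3 -0.1 -1.3] tilt [ 0.08 -0.06]
shift [-0.05 -0.06  1.26] turn -0.01
t 11.3 pos [ 457.1 -321.7   91.4] yaw 15.0 q7 22.0 w 0.348 F [-0.3 -0.1 -1.3] tilt [ 0.08 -0.06]
shift [-0.05 -0.06  1.26] turn -0.01
```

View pics/g4.png

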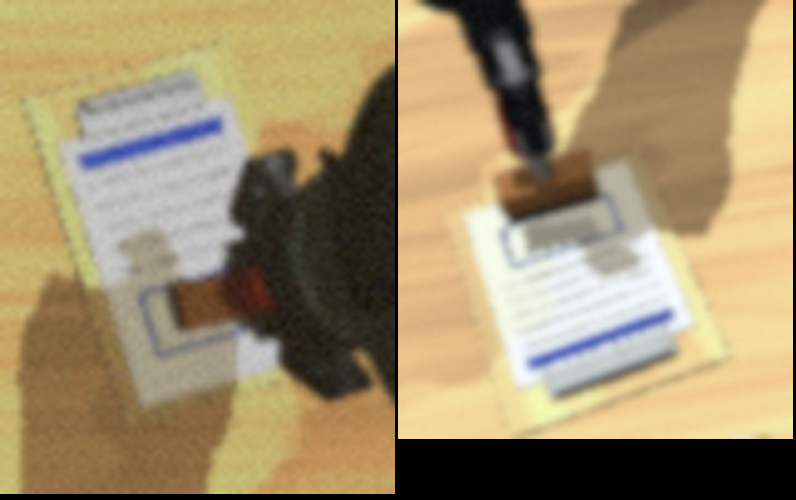

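The top view shows the mount's left end inside the box, at crop pixel (190,303). The scene view shows the whole mount square above the box, with its upper face at (545,180). I'll fit the mount to measure its offset from the box in each camera.

```bash
cat > m3.py <<'E'
from fit import *
im=load();st=get_state();zf=st['position'][2]-55.9
def sil(c,p,k=4):
    P=np.r_[place(p,zf+8,np.array([[-14,-31],[14,-31],[14,31],[-14,31.]])),place(p,zf+26,np.array([[-14,-31],[14,-31],[14,31],[-14,31.]]))]
    M=np.zeros((400*k,640*k),'u1');h=cv2.convexHull(projm(c,P));cv2.fillPoly(M,[np.int32(np.round((h[:,0]+.5)*k-.5))],1);return cv2.resize(M.astype('f4'),(640,400),interpolation=cv2.INTER_AREA),h
p0=np.array([457,-322,np.radians(15)])
for c in im:
    I=im[c];hsv=cv2.cvtColor((I/255).astype('f4'),cv2.COLOR_RGB2HSV)
    # card region: white/grey or dark vs brown -> saturation*dark
    s=(I[:,:,0]-I[:,:,2]>25)&(I.max(2)<135)&(I[:,:,0]>45)&(I[:,:,0]-I[:,:,1]>15)
    s=s.astype('f4')
    m0,h0=sil(c,p0);u0,v0=h0.min((0,1)).astype(int)-5;u1,v1=h0.max((0,1)).astype(int)+6
    valid=np.zeros_like(m0);valid[v0:v1,u0:u1]=1
    if c=='scene': fu,fv=projm(c,np.array([[p0[0],p0[1],zf+28]]))[0]; yy,xx=np.mgrid[:400,:640]; valid[(abs(xx-fu)<7)&(yy<fv+2)]=0
    else: continue
    f=lambda p:((sil(c,p)[0]-s)**2*valid).sum()
    b=min((minimize(f,p0+[a,d,e],method='Nelder-Mead',options=dict(initial_simplex=p0+np.array([[a,d,e],[a+4,d,e],[a,d+4,e],[a,d,e+.08]]),xatol=.02)) for a in(-5,4) for d in(-5,4) for e in(-.08,.05)),key=lambda q:q.fun)
    print(c,b.x[:2].round(1),np.degrees(b.x[2]).round(1),round(b.fun,1),round(f(p0),1),s[v0:v1,u0:u1].sum(),m0.sum())
    for r in range(v0,v1): print(''.join('#' if s[r,q]>0 else '.' for q in range(u0,u1)))
np.savez('im1.npz',**im)
E
python3 m3.py
```

```text
scene [ 440. -314.] 42.0 111.5 159.2 311.0 267.375
......###................###########
.......##................###########
.......###...............###########
.......###..............############
........##.............#############
........###............#############
........###...........##############
.........###.........###############
..........##........##############..
...........#.......############.....
...........#.......##########.......
.........#####.....##########.......
.......#######.....#########........
......#########....#########........
......##########.###########........
......######################........
......##################............
.......###############..............
.......###########..................
........########.#..................
.........####.......................
....................................
....................................
....................................
....................................
....................................
....................................
....................................
```

```bash
cat > m4.py <<'E'
from fit import *
im=dict(np.load('im1.npz'));zf=35.5;c='scene'
k=395/90
Q=[back(c,(160+(x-398+.5)/k-.5,170+(y+.5)/k-.5),zf+26)[:2] for x,y in((497,172),(588,151),(598,187),(508,212))]
print('hand top face',np.round(Q,0).tolist(),np.mean(Q,0).round(1))
I=im[c]
s=((I[:,:,0]-I[:,:,2]>12)&(I.max(2)<135)&(I[:,:,0]-I[:,:,1]>8)).astype('f4')
s=cv2.GaussianBlur(I[:,:,0]-I[:,:,2],(0,0),.6)
for box in((455,-325,15),(457,-322,15)):
    p=np.array([box[0],box[1],np.radians(15)])
    for z in(zf+26,zf+8): print(z,projm(c,place(p,z,np.array([[-14,-31],[14,-31],[14,31],[-14,31.]]))).round(1).tolist())
for r in range(200,224): print(r,' '.join('%3d,%3d'%(I[r,q,0],I[r,q,2]) for q in range(178,210,2)))
E
python3 m4.py
```

```text
hand top face [[452.0, -353.0], [445.0, -295.0], [480.0, -288.0], [491.0, -344.0]] [ 466.8 -320.1]
61.5 [[180.10000610351562, 208.60000610351562], [182.1999969482422, 214.8000030517578], [204.1999969482422, 207.60000610351562], [201.6999969482422, 201.60000610351562]]
43.5 [[181.8000030517578, 213.10000610351562], [183.89999389648438, 219.3000030517578], [205.60000610351562, 212.10000610351562], [203.10000610351562, 206.10000610351562]]
61.5 [[181.10000610351562, 208.89999389648438], [183.3000030517578, 215.10000610351562], [205.3000030517578, 207.89999389648438], [202.8000030517578, 201.89999389648438]]
43.5 [[182.8000030517578, 213.39999389648438], [184.89999389648438, 219.60000610351562], [206.60000610351562, 212.39999389648438], [204.1999969482422, 206.39999389648438]]
200 161, 96 161, 96 152, 89  93, 46  47, 33  26, 26  10, 11  22, 22  61, 46 138, 90 154,102 120, 73 109, 64 107, 62 105, 62 105, 61
201 161, 96 160, 94 154, 90 106, 56  57, 35  32, 31  14, 17  14, 17  54, 45 132, 86 146, 94 114, 68 107, 63 105, 61 106, 63 104, 61
202 159, 94 158, 93 154, 90 120, 67  64, 36  39, 38 
[... 2151 characters left out ...]
 109, 97 113,101 118,105 120,108 109,104
219 163,154 164,155 159,151 117,107  49, 39  42, 37  59, 57  74, 67  96, 85 107, 95 112,100 112, 99 106, 94 113,101 121,108 112,105
220 164,156 164,156 162,154 131,127  69, 71  78, 77  89, 86  99, 89 109, 97 112,100 106, 95 103, 91  98, 88 106, 95 119,106 114,105
221 164,156 164,156 160,154 128,133 108,110 113,109 100, 93 101, 91 103, 92 102, 92  97, 87  96, 86  96, 85 101, 90 117,105 114,106
222 164,156 164,156 153,151 124,132 142,139 127,120  98, 89  96, 86  96, 86  96, 86  96, 85  95, 85  94, 84  97, 88 107, 99 109,103
223 163,155 164,156 151,150 121,130 156,149 134,126  98, 88  95, 85  95, 85  96, 86  97, 87  95, 86  92, 83  89, 83  94, 93 103,100
```

```bash
cat > m5.py <<'E'
from fit import *
im=dict(np.load('im1.npz'));c='top';I=im[c];zf=35.5
for p in((457,-322),(455,-325)):
    q=np.array([*p,np.radians(15)])
    for z in(zf+26,zf+8): print(p,z,projm(c,place(q,z,np.array([[-14,0],[-14,31],[14,31],[14,0.]]))).round(1).tolist())
for r in range(212,232): print(r,' '.join('%3d,%3d'%(I[r,q,0],I[r,q,2]) for q in range(428,450)))
E
python3 m5.py
```

```text
(457, -322) 61.5 [[448.6000061035156, 224.6999969482422], [438.29998779296875, 227.6999969482422], [435.29998779296875, 218.3000030517578], [445.5, 215.3000030517578]]
(457, -322) 43.5 [[446.6000061035156, 225.1999969482422], [436.5, 228.10000610351562], [433.5, 218.89999389648438], [443.5, 216.0]]
(455, -325) 61.5 [[449.70001220703125, 225.39999389648438], [439.3999938964844, 228.39999389648438], [436.3999938964844, 219.0], [446.6000061035156, 216.0]]
(455, -325) 43.5 [[447.6000061035156, 225.89999389648438], [437.6000061035156, 228.8000030517578], [434.5, 219.5], [444.6000061035156, 216.60000610351562]]
212 109, 91 109, 88 111, 92 102, 83  96, 81  97, 81  96, 80 107, 96 120,116 126,128 126,126 128,131 129,131 133,135 132,130 127,129 113,114  89, 88  51, 47  38, 32  32, 28  31, 20
213 102, 85 107, 88 104, 84 100, 82 100, 82 101, 84 103, 88 116,103 124,121 131,130 127,128 131,132 132,133 133,132 128,130 124,128 101,102  67, 67  45, 38  33, 23  31, 22  34, 22
214 103, 83 109, 89 107, 87 107, 87 110, 90 108, 90 114, 94 118,108 126,119 129,128 131,131 129,130 128,131 122,125 119,122 100
[... 2412 characters left out ...]
  88, 85  85, 83 100, 87 109, 90 113, 93 107, 88 103, 86  98, 81 101, 85 103, 85  98, 86  92, 83  88, 83  83, 77  84, 82  88, 81  92, 83  96, 98 113,116 122,122
229 110, 92 108, 87  96, 83  82, 80  96, 85 109, 91 106, 88 102, 89 104, 89  92, 84  88, 82  88, 83  89, 86  85, 80  94, 84  92, 84  96, 86 105, 89 110, 92 112,101 125,120 127,127
230 112, 91 107, 89  98, 83  83, 80  92, 84 100, 86  91, 81  90, 84  92, 88  83, 80  91, 85  97, 88  98, 88  99, 86 104, 88 106, 86 107, 88 110, 88 109, 88 113, 98 126,123 134,133
231 113, 91 112, 91 109, 93  90, 85  88, 84  85, 79  88, 86  92, 85  96, 86  97, 85 103, 89 104, 90 109, 90 108, 88 109, 91 111, 93 113, 92 111, 91 106, 87 111, 96 125,119 131,131
```

The fits give no y error, but in both cameras the mount sits about 3.5 mm too far in +x relative to the box. I'll correct that, descend to just above the card, and check once more.

Request:
carry_out --increments '[{"hand": 1,"tx": 0.03,"ty": -0.13,"tz": 0.2,"turn": 0},{"hand": 1,"tx": 0.03,"ty": -0.13,"tz": 0.5,"turn": 0},{"hand": 1,"tx": 0.03,"ty": -0.13,"tz": 0.8,"turn": 0},{"hand": 1,"tx": 0.03,"ty": -0.13,"tz": 0.95,"turn": 0},{"hand": 1,"tx": 0.03,"ty": -0.13,"tz": 0.95,"turn": 0}]'

```text
clock: 12.0
position: [452.9, -321.3, 65.7]
eef_rot: [[-0.258, 0.966, -0.001], [0.966, 0.258, 0.001], [0.001, -0.001, -1.0]]
wrist_force: [-0.4, -0.3, -1.0]
width: 0.348
finger_force: 50.1
```

```bash
cat > m6.py <<'E'
from fit import *
s=get_state();p=s['position'];print(np.round(p,1),s['wrist_force'].round(1),np.degrees(np.array(s['eef_rot'])[:2,2]).round(2));zf=p[2]-56
im=load();o=[]
for c,(a,b,d,e) in(('top',(415,195,465,250)),('scene',(170,195,225,245))):
    k=390/(d-a);I=cv2.resize(np.clip(im[c][b:e,a:d,::-1]*1.7,0,255).astype('u1'),None,fx=k,fy=k,interpolation=cv2.INTER_CUBIC)
    bx=dict(top=(456,-322,15),scene=(455.2,-325.3,15.1))[c]
    q0=np.array([bx[0],bx[1],np.radians(15)])
    rc=lambda a,b:np.array([[-a,-b],[a,-b],[a,b],[-a,b.real]],float)
    for P,col in((place(q0,5,rc(19,36)),(255,0,255)),(place(q0,zf+26,rc(14,31)),(0,255,0)),(place(q0,zf+8,rc(14,31)),(0,255,0))):
        g=(projm(c,P)-[a,b]+.5)*k-.5;cv2.polylines(I,[np.int32(g*8)],True,col,1,cv2.LINE_AA,3)
    o.append(cv2.copyMakeBorder(I,0,430-I.shape[0],0,5,cv2.BORDER_CONSTANT))
cv2.imwrite('pics/g5.png',np.hstack(o))
E
python3 m6.py
```

```text
[ 452.9 -321.3   65.7] [-0.4 -0.3 -1. ] [-0.05  0.04]
```

View pics/g5.png

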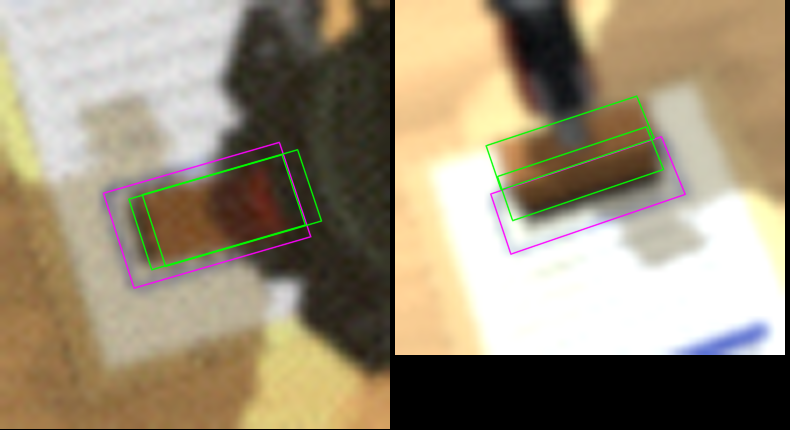

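The mount (green model) lies inside the box outline in both cameras. It is square and within about 2 mm: in the top crop the brown sits at (150–300, 190–262) inside the magenta box. Press slowly.

Request:
carry_out --increments '[{"hand": 1,"tx": -0.02,"ty": -0.03,"tz": 0.0,"turn": 0},{"hand": 1,"tx": -0.02,"ty": -0.03,"tz": 0.07,"turn": 0},{"hand": 1,"tx": -0.02,"ty": -0.03,"tz": 0.14,"turn": 0},{"hand": 1,"tx": -0.02,"ty": -0.03,"tz": 0.19,"turn": 0},{"hand": 1,"tx": -0.02,"ty": -0.03,"tz": 0.22,"turn": 0}]'

```text
clock: 12.6
position: [452.6, -322.2, 60.8]
eef_rot: [[-0.258, 0.966, -0.0], [0.966, 0.258, 0.0], [0.0, -0.0, -1.0]]
wrist_force: [-0.3, 0.0, -1.1]
width: 0.345
finger_force: 50.2
```

Request:
carry_out --increments '[{"hand": 1,"tx": 0,"ty": 0,"tz": 0.04,"turn": 0},{"hand": 1,"tx": 0,"ty": 0,"tz": 0.08,"turn": 0},{"hand": 1,"tx": 0,"ty": 0,"tz": 0.12,"turn": 0},{"hand": 1,"tx": 0,"ty": 0,"tz": 0.15,"turn": 0},{"hand": 1,"tx": 0,"ty": 0,"tz": 0.15,"turn": 0}]'

```text
clock: 13.1
position: [452.7, -322.3, 57.4]
eef_rot: [[-0.258, 0.966, 0.0], [0.966, 0.258, -0.0], [-0.0, 0.0, -1.0]]
wrist_force: [-2.3, 0.2, 7.8]
width: 0.347
finger_force: 51.0
```

Request:
carry_out --increments '[{"hand": 1,"tx": 0,"ty": 0,"tz": 0,"turn": 0},{"hand": 1,"tx": 0,"ty": 0,"tz": 0,"turn": 0},{"hand": 1,"tx": 0,"ty": 0,"tz": 0,"turn": 0},{"hand": 1,"tx": 0,"ty": 0,"tz": 0,"turn": 0},{"hand": 1,"tx": 0,"ty": 0,"tz": -0.03,"turn": 0}]'

```text
clock: 13.6
position: [452.7, -322.3, 58.2]
eef_rot: [[-0.258, 0.966, 0.0], [0.966, 0.258, -0.0], [-0.0, 0.0, -1.0]]
wrist_force: [-1.7, 1.2, 5.5]
width: 0.348
finger_force: 50.9
```

Request:
carry_out --increments '[{"hand": 1,"tx": 0,"ty": 0,"tz": -0.05,"turn": 0},{"hand": 1,"tx": 0,"ty": 0,"tz": -0.11,"turn": 0},{"hand": 1,"tx": 0,"ty": 0,"tz": -0.17,"turn": 0},{"hand": 1,"tx": 0,"ty": 0,"tz": -0.23,"turn": 0},{"hand": 1,"tx": 0,"ty": 0,"tz": -0.3,"turn": 0}]'

```text
clock: 14.1
position: [452.6, -322.2, 65.5]
eef_rot: [[-0.258, 0.966, -0.0], [0.966, 0.258, 0.0], [0.0, -0.0, -1.0]]
wrist_force: [-0.4, -0.7, -0.8]
width: 0.346
finger_force: 50.1
```

Request:
carry_out --increments '[{"hand": 1,"tx": 0,"ty": 0,"tz": -0.5,"turn": 0},{"hand": 1,"tx": 0,"ty": 0,"tz": -1,"turn": 0},{"hand": 1,"tx": 0,"ty": 0,"tz": -2,"turn": 0},{"hand": 1,"tx": 0,"ty": 0,"tz": -3.5,"turn": 0},{"hand": 1,"tx": 0,"ty": 0,"tz": -4.7,"turn": 0}]'

```text
clock: 14.6
position: [452.8, -322.1, 185.9]
eef_rot: [[-0.259, 0.966, 0.001], [0.966, 0.259, -0.001], [-0.001, 0.001, -1.0]]
wrist_force: [1.2, -0.5, -1.3]
width: 0.349
finger_force: 50.1
```

```bash
python3 go.py 466.7 22.1 185 -7.5
```

```text
t 14.6 pos [ 452.8 -322.1  185.9] yaw 15.0 q7 27.0 w 0.349 F [ 1.2 -0.5 -1.3] tilt [ 0.07 -0.03]
shift [13.16  4.1   0.03] turn 3.75
```

Request:
carry_out --increments '[{"hand": 1,"tx": 13.16,"ty": 4.1,"tz": 0,"turn": 3.8},{"hand": 1,"tx": 13.16,"ty": 4.1,"tz": 0,"turn": 3.8},{"hand": 1,"tx": 13.16,"ty": 4.1,"tz": 0,"turn": 3.8},{"hand": 1,"tx": 13.16,"ty": 4.1,"tz": 0,"turn": 3.8},{"hand": 1,"tx": 13.16,"ty": 4.1,"tz": 0,"turn": 3.8}]'

```text
clock: 15.1
position: [462.6, -74.7, 184.3]
eef_rot: [[0.137, 0.991, 0.002], [0.991, -0.137, -0.001], [-0.0, 0.002, -1.0]]
wrist_force: [1.1, 0.3, -0.8]
width: 0.348
finger_force: 50.1
```

```bash
python3 go.py 466.7 22.1 185 -7.8
```

```text
t 15.1 pos [462.6 -74.7 184.3] yaw -7.9 q7 -21.0 w 0.348 F [ 1.1  0.3 -0.8] tilt [ 0.09 -0.03]
shift [ 3.86 -0.37 -0.03] turn -0.01
```

Request:
carry_out --increments '[{"hand": 1,"tx": 3.86,"ty": -0.37,"tz": 0,"turn": 0},{"hand": 1,"tx": 3.86,"ty": -0.37,"tz": 0,"turn": 0},{"hand": 1,"tx": 3.86,"ty": -0.37,"tz": 1,"turn": 0},{"hand": 1,"tx": 3.86,"ty": -0.37,"tz": 2.5,"turn": 0},{"hand": 1,"tx": 3.86,"ty": -0.37,"tz": 3.7,"turn": 0}]'

```text
clock: 15.6
position: [466.9, 20.6, 90.2]
eef_rot: [[0.136, 0.991, 0.001], [0.991, -0.136, 0.0], [0.0, 0.001, -1.0]]
wrist_force: [0.7, -0.1, -1.8]
width: 0.351
finger_force: 50.1
```

```bash
python3 go.py 466.7 22.1 83 -7.8
```

```text
t 15.6 pos [466.9  20.6  90.2] yaw -7.8 q7 -41.0 w 0.351 F [ 0.7 -0.1 -1.8] tilt [0.07 0.  ]
shift [ 0.06 -0.02  0.29] turn 0.0
```

Request:
carry_out --increments '[{"hand": 1,"tx": 0.06,"ty": 0,"tz": 0.25,"turn": 0},{"hand": 1,"tx": 0.06,"ty": 0,"tz": 0.25,"turn": 0},{"hand": 1,"tx": 0.06,"ty": 0,"tz": 0.25,"turn": 0},{"hand": 1,"tx": 0.06,"ty": 0,"tz": 0.25,"turn": 0},{"hand": 1,"tx": 0.06,"ty": 0,"tz": 0.25,"turn": 0}]'

```text
clock: 16.1
position: [467.5, 21.6, 85.3]
eef_rot: [[0.137, 0.991, 0.002], [0.991, -0.137, -0.0], [0.0, 0.002, -1.0]]
wrist_force: [0.3, -0.5, -1.4]
width: 0.347
finger_force: 50.0
```

```bash
python3 go.py 550.1 10.8 84 -7.8
```

```text
t 16.1 pos [467.5  21.6  85.3] yaw -7.9 q7 -41.0 w 0.347 F [ 0.3 -0.5 -1.4] tilt [ 0.1 -0. ]
shift [0.02 3.33 0.06] turn -0.01
```

Request:
carry_out --increments '[{"hand": 1,"tx": 0.02,"ty": 0.6,"tz": 0.05,"turn": 0},{"hand": 1,"tx": 0.02,"ty": 1.4,"tz": 0.05,"turn": 0},{"hand": 1,"tx": 0.02,"ty": 2.2,"tz": 0.05,"turn": 0},{"hand": 1,"tx": 0.02,"ty": 2.9,"tz": 0.05,"turn": 0},{"hand": 1,"tx": 0.02,"ty": 3.3,"tz": 0.05,"turn": 0}]'

```text
clock: 16.6
position: [550.0, 10.7, 83.5]
eef_rot: [[0.137, 0.991, 0.001], [0.991, -0.137, 0.0], [0.0, 0.001, -1.0]]
wrist_force: [-1.0, -0.5, -1.1]
width: 0.349
finger_force: 50.1
```

```bash
python3 go.py 550.1 10.8 78.3 -7.8
```

```text
t 16.6 pos [550.   10.7  83.5] yaw -7.9 q7 -37.0 w 0.349 F [-1.  -0.5 -1.1] tilt [0.06 0.01]
shift [0.01 0.   0.21] turn -0.01
```

Lower onto the plate.

Request:
carry_out --increments '[{"hand": 1,"tx": 0,"ty": 0,"tz": 0.1,"turn": 0},{"hand": 1,"tx": 0,"ty": 0,"tz": 0.18,"turn": 0},{"hand": 1,"tx": 0,"ty": 0,"tz": 0.23,"turn": 0},{"hand": 1,"tx": 0,"ty": 0,"tz": 0.23,"turn": 0},{"hand": 1,"tx": 0,"ty": 0,"tz": 0.23,"turn": 0}]'

```text
clock: 17.1
position: [548.0, 11.1, 77.9]
eef_rot: [[0.136, 0.991, -0.0], [0.991, -0.136, -0.001], [-0.001, -0.0, -1.0]]
wrist_force: [-4.6, -0.8, 14.0]
width: 0.341
finger_force: 51.7
```

Request:
carry_out --increments '[{"hand": 1,"tx": 0,"ty": 0.0,"tz": -0.04,"turn": 0},{"hand": 0,"tx": 0,"ty": 0.0,"tz": -0.04,"turn": 0},{"hand": -1,"tx": 0,"ty": 0.0,"tz": -0.04,"turn": 0},{"hand": -1,"tx": 0,"ty": 0.0,"tz": -0.04,"turn": 0},{"hand": -1,"tx": 0,"ty": 0.0,"tz": -0.04,"turn": 0}]'

```text
clock: 17.6
position: [548.6, 11.0, 78.2]
eef_rot: [[0.136, 0.991, -0.0], [0.991, -0.136, 0.0], [-0.0, -0.0, -1.0]]
wrist_force: [0.2, 0.6, 0.4]
width: 0.977
finger_force: 0.0
```

Request:
carry_out --increments '[{"hand": -1,"tx": 0,"ty": 0,"tz": 0,"turn": 0},{"hand": -1,"tx": 0,"ty": 0,"tz": -0.5,"turn": 0},{"hand": -1,"tx": 0,"ty": 0,"tz": -1.5,"turn": 0},{"hand": -1,"tx": 0,"ty": 0,"tz": -3,"turn": 0},{"hand": -1,"tx": 0,"ty": 0,"tz": -4.5,"turn": 0}]'

```text
clock: 18.1
position: [548.3, 11.2, 192.7]
eef_rot: [[0.136, 0.991, -0.0], [0.991, -0.136, 0.0], [0.0, -0.001, -1.0]]
wrist_force: [0.8, -0.1, 0.2]
width: 0.999
finger_force: 0.0
```

```bash
python3 go.py 530 278 170 -17
```

```text
t 18.1 pos [548.3  11.2 192.7] yaw -7.8 q7 -31.0 w 0.999 F [ 0.8 -0.1  0.2] tilt [-0.03  0.02]
shift [10.47 -2.18  0.91] turn 1.53
```

Stamp released. Next is the lid: shut the fingers and go behind it.

```bash
python3 go.py 606 255.5 175 -17; python3 - <<'E'
from h import *
im=snapshot('top');s=snapshot('scene')
for n in('lid_edge','red_stamp'):
  for c in('top','scene'):
    for r in landmark_of(c,n)[:2]: 
        uv=np.array(r['xy'])*[640,400];print(n,c,round(r['p'],2),uv.round(1),back(c,uv,97 if n=='lid_edge' else 22).round(0)[:2])
E
```

```text
t 18.1 pos [548.3  11.2 192.7] yaw -7.8 q7 -31.0 w 0.999 F [ 0.8 -0.1  0.2] tilt [-0.03  0.02]
shift [10.    0.96  0.71] turn 1.53
lid_edge top 0.98 [290.8 276.2] [309. 124.]
lid_edge top 0.86 [163.3 220.9] [464. 472.]
lid_edge scene 0.94 [458.6 179.8] [545. 437.]
lid_edge scene 0.89 [403.7 194.5] [569. 259.]
red_stamp scene 0.74 [311.5 220.5] [540.   3.]
```

Request:
carry_out --increments '[{"hand": 1,"tx": 9.4,"ty": 1,"tz": 0.6,"turn": 1.5},{"hand": 1,"tx": 9.4,"ty": 1,"tz": 0.6,"turn": 1.5},{"hand": 1,"tx": 9.4,"ty": 1,"tz": 0.6,"turn": 1.5},{"hand": 1,"tx": 9.4,"ty": 1,"tz": 0.6,"turn": 1.5},{"hand": 1,"tx": 9.4,"ty": 1,"tz": 0.6,"turn": 1.5}]'

```text
clock: 18.9
position: [604.9, 243.6, 174.3]
eef_rot: [[0.288, 0.958, -0.002], [0.958, -0.288, 0.0], [-0.0, -0.002, -1.0]]
wrist_force: [0.5, -0.5, -0.5]
width: 0.141
finger_force: 0.0
```

```bash
python3 go.py 606 255.5 175 -17
```

```text
t 18.9 pos [604.9 243.6 174.3] yaw -16.7 q7 -59.0 w 0.141 F [ 0.5 -0.5 -0.5] tilt [-0.12  0.01]
shift [ 0.47 -0.09 -0.03] turn 0.05
```

Request:
carry_out --increments '[{"hand": 1,"tx": 0.4,"ty": 0.05,"tz": 1,"turn": 0},{"hand": 1,"tx": 0.4,"ty": 0.05,"tz": 2.2,"turn": 0},{"hand": 1,"tx": 0.4,"ty": 0.05,"tz": 3.2,"turn": 0},{"hand": 1,"tx": 0.4,"ty": 0.05,"tz": 3.9,"turn": 0},{"hand": 1,"tx": 0.4,"ty": 0.05,"tz": 3.9,"turn": 0}]'

```text
clock: 19.4
position: [608.2, 249.0, 75.4]
eef_rot: [[0.289, 0.957, -0.004], [0.957, -0.289, -0.002], [-0.003, -0.003, -1.0]]
wrist_force: [-0.4, 0.7, 0.6]
width: -0.001
finger_force: 0.0
```

```bash
cat > pad.py <<'E'
from h import *
s=get_state();p=s['position'];d=p[:2]-[486.7,292];u=np.radians(-17)
print('xpad',round(d@[np.cos(u),np.sin(u)],1),'ypad',round(d@[-np.sin(u),np.cos(u)],1),'z',round(p[2],1),s['wrist_force'].round(1),s['width'],s['clock'])
E
python3 pad.py
```

```text
xpad 128.7 ypad -5.6 z 75.4 [-0.4  0.7  0.6] -0.001009465003887863 19.4
```

Request:
carry_out --increments '[{"hand": 1,"tx": 0.1,"ty": -0.6,"tz": 0,"turn": 0},{"hand": 1,"tx": 0.2,"ty": -1.1,"tz": 0,"turn": 0},{"hand": 1,"tx": 0.2,"ty": -1.5,"tz": -0.1,"turn": 0},{"hand": 1,"tx": 0.2,"ty": -1.9,"tz": -0.2,"turn": 0},{"hand": 1,"tx": 0.2,"ty": -2.3,"tz": -0.3,"turn": 0}]'

```text
clock: 19.9
position: [555.5, 271.4, 86.6]
eef_rot: [[0.29, 0.957, 0.001], [0.957, -0.29, 0.0], [0.001, 0.001, -1.0]]
wrist_force: [-0.1, 0.1, -0.2]
width: 0.002
finger_force: 0.3
```

```bash
python3 pad.py
```

```text
xpad 71.8 ypad 0.4 z 86.6 [-0.1  0.1 -0.2] 0.0023842871786843387 19.9
```

Request:
carry_out --increments '[{"hand": 1,"tx": 0,"ty": -0.4,"tz": 0.05,"turn": 0},{"hand": 1,"tx": 0,"ty": -0.8,"tz": 0.1,"turn": 0},{"hand": 1,"tx": 0,"ty": -1.2,"tz": 0.15,"turn": 0},{"hand": 1,"tx": 0,"ty": -1.6,"tz": 0.25,"turn": 0},{"hand": 1,"tx": 0,"ty": -2.0,"tz": 0.5,"turn": 0}]'

```text
clock: 20.4
position: [507.5, 285.8, 73.2]
eef_rot: [[0.29, 0.957, 0.0], [0.957, -0.29, 0.0], [0.0, 0.0, -1.0]]
wrist_force: [0.2, 0.6, 0.8]
width: -0.0
finger_force: 0.4
```

```bash
python3 pad.py
```

```text
xpad 21.7 ypad 0.2 z 73.2 [0.2 0.6 0.8] -0.00022582516928129704 20.4
```

Request:
carry_out --increments '[{"hand": 1,"tx": 0,"ty": -0.35,"tz": 0.25,"turn": 0},{"hand": 1,"tx": 0,"ty": -0.7,"tz": 0.6,"turn": 0},{"hand": 1,"tx": 0,"ty": -0.95,"tz": 0.95,"turn": 0},{"hand": 1,"tx": 0,"ty": -1.15,"tz": 1.3,"turn": 0},{"hand": 1,"tx": 0,"ty": -1.3,"tz": 1.6,"turn": 0}]'

```text
clock: 20.9
position: [476.6, 294.9, 32.2]
eef_rot: [[0.289, 0.957, -0.0], [0.957, -0.289, -0.0], [-0.0, -0.0, -1.0]]
wrist_force: [-0.1, -0.1, -0.3]
width: -0.0
finger_force: 0.2
```

```bash
python3 pad.py
```

```text
xpad -10.6 ypad -0.1 z 32.2 [-0.1 -0.1 -0.3] -0.00029013254784847554 20.9
```

Now press down to the shut height (25 mm).

Request:
carry_out --increments '[{"hand": 1,"tx": 0,"ty": -0.3,"tz": 0.1,"turn": 0},{"hand": 1,"tx": 0,"ty": -0.6,"tz": 0.2,"turn": 0},{"hand": 1,"tx": 0,"ty": -0.7,"tz": 0.27,"turn": 0},{"hand": 1,"tx": 0,"ty": -0.7,"tz": 0.32,"turn": 0},{"hand": 1,"tx": 0,"ty": -0.7,"tz": 0.34,"turn": 0}]'

```text
clock: 21.4
position: [460.4, 300.2, 24.9]
eef_rot: [[0.29, 0.957, 0.0], [0.957, -0.29, 0.0], [0.0, 0.0, -1.0]]
wrist_force: [-3.9, -0.8, 9.7]
width: -0.001
finger_force: 4.9
```

```bash
python3 pad.py
```

```text
xpad -27.6 ypad 0.2 z 24.9 [-3.9 -0.8  9.7] -0.0011528007368991524 21.4
```

Firm 10 N at z = 24.9, so the lid is shut. Lift straight up, then back away for a final look.

Request:
carry_out --increments '[{"hand": 1,"tx": 0,"ty": 0,"tz": -0.3,"turn": 0},{"hand": 1,"tx": 0,"ty": 0,"tz": -1,"turn": 0},{"hand": 1,"tx": 0,"ty": 0,"tz": -2.5,"turn": 0},{"hand": 1,"tx": 0,"ty": 0,"tz": -4.5,"turn": 0},{"hand": 1,"tx": 0,"ty": 0,"tz": -6.5,"turn": 0}]'

```text
clock: 21.9
position: [460.1, 299.7, 189.5]
eef_rot: [[0.29, 0.957, -0.001], [0.957, -0.29, 0.0], [-0.0, -0.0, -1.0]]
wrist_force: [0.7, -0.0, -0.2]
width: -0.001
finger_force: 0.0
```

Request:
carry_out --increments '[{"hand": 1,"tx": 8,"ty": 0,"tz": -1,"turn": 0},{"hand": 1,"tx": 8,"ty": 0,"tz": -1,"turn": 0},{"hand": 1,"tx": 8,"ty": 0,"tz": -1,"turn": 0},{"hand": 1,"tx": 8,"ty": 0,"tz": -1,"turn": 0},{"hand": 1,"tx": 8,"ty": 0,"tz": -1,"turn": 0}]'

```text
clock: 22.4
position: [517.6, 497.2, 212.8]
eef_rot: [[0.286, 0.958, -0.001], [0.958, -0.286, 0.004], [0.004, -0.002, -1.0]]
wrist_force: [-1.0, 0.4, -1.1]
width: -0.001
finger_force: 0.0
```

```bash
python3 pad.py; python3 - <<'E'
from h import *
o=[]
for c,(a,b,d,e) in(('top',(200,130,480,260)),('scene',(160,150,480,280))):
    I=snapshot(c)[b:e,a:d,::-1];I=cv2.resize(np.clip(I*1.5,0,255).astype('u1'),None,fx=780/(d-a),fy=780/(d-a),interpolation=cv2.INTER_CUBIC);o.append(I[:299])
I=np.vstack(o);print(I.shape);cv2.imwrite('pics/end.png',I)
E
```

```text
xpad -30.4 ypad 205.2 z 212.8 [-1.   0.4 -1.1] -0.0010417846079299614 22.4
(598, 780, 3)
```

View pics/end.png

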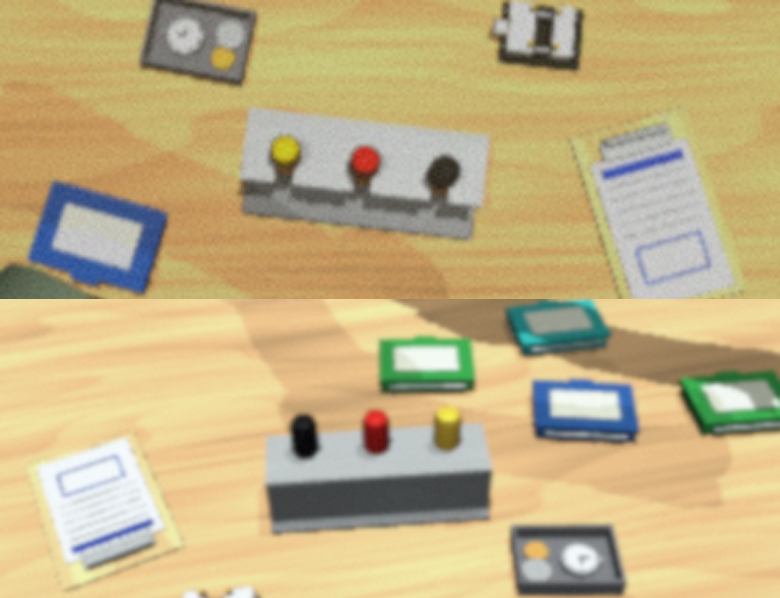

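The final picture shows the red stamp hanging upright in the middle slot at (365,160), the blue tin shut at (98,237), and the other two stamps, the tray and the holder where they were. No printed mark shows in the box. Its margins and the pressing force were checked at the press, so I take it that the simulation does not draw ink.

```bash
python3 -c "
from plant import *
print(sign_off())"
```

```text
the job is handed in; nothing more can be done
None
```

I inked the red stamp, pressed it in the card's box, hung it back in its slot, shut the pad's lid and handed the job in at about 22 s. The final pictures show no ink mark in the box, and the hand-in returned no verdict.

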